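# Lock the holder cup in its base and stand the sampling triers in it

## Task

Set the sampling station up for the next goods check: fit the loose metal holder cup upright into the bayonet base, lugs through the slots, push it down against the spring and turn it clockwise (seen from above) about a quarter turn until it stops and is locked. Then stand the two sampling triers in the locked cup, one in each half, steel point down on the cup's floor and handle up. Leave the jar, the carton and the bottle where they are.

Things in the scene. Friction and masses are not known exactly. Their poses are not given: they have to be found in the camera images.
- cup: Loose round metal holder cup standing on the bench, 58 mm outside diameter, 105 mm tall, wall 3 mm, floor 5 mm thick, about 160 g. Origin: centre of its underside, z up the cup. Two yellow lugs at the foot, on its +x and -x sides, a yellow stripe above each. A 3 mm white divider along its x axis, up to 100 mm, splits it into two halves (+y, -y), each 24.5 mm deep. Half a turn makes no difference.
- lug (a point): Outer face of the cup's +x lug, 39 mm from the cup's axis. Each lug is 12 mm wide and runs from 2 to 10 mm above the cup's underside.
- base: Bayonet base (grey, white roof) fixed to the bench. Origin: on its axis at bench level, z up. Foot disc 120 mm across, 10 mm thick; on it a collar 96 mm across, top 32 mm above the bench, with a round opening 63 mm across and two lug slots on the base's +x and -x sides, beside the yellow marks on the foot. The cup turns clockwise only (seen from above).
- slot (a point): Mouth of the +x slot, 36 mm from the base's axis, 32 mm above the bench; each slot is about 18 mm wide. The two lugs go down through the two slots.
- pad_top (a point): Top of the sprung rubber pad in the base, at rest, 22 mm above the bench, 44 mm across. A cup just set in rests here and cannot turn. 3 N starts the pad moving, 9 N presses it 10 mm, it bottoms at 11.5 mm. The cup turns when pushed down until its underside is 11 to 13 mm above the bench (press the pad 9 to 11 mm).
- green_mark (a point): One of two opposite green marks on the base's foot, 80 degrees clockwise (seen from above) of the yellow marks. A hard stop ends the turn with the lugs here. Let go here, the spring lifts the cup into a catch, underside 16 mm above the bench: locked.
- rest: White sloping rest fixed to the bench, 130 x 150 mm, with two parallel channels 80 mm apart; origin: centre of its underside at bench level. The channels rise at 30 degrees towards the rest's -x side, 115 mm long, with 8 mm high side rails, a 14 mm high wall at the low end, and the upper end 72 mm above the bench.
- trier_blue: Sampling trier, 190 mm long, about 150 g: round steel tube 16 mm in diameter with a 10 mm blunt cone point; from 120 to 190 mm above the point a round blue handle 20 mm in diameter. Origin: the point; z from point to handle. Starts in a channel of the rest, point low, handle rising at 30 degrees and free beyond the channel's upper end (rest's -x side). Balances 78 mm from the point.
- trier_red: The same trier with a red handle, in the other channel.
- jar: Bystander: glass jar with red cap, 70 mm across, 85 mm tall; origin: centre of underside. Leave alone.
- carton: Bystander: closed cardboard carton, 90 x 130 x 70 mm tall; origin: centre of underside. Leave alone.
- sanitiser: Bystander: clear bottle with blue cap, 52 mm across, 130 mm tall; origin: centre of underside. Leave alone.
There are look-alikes about, which are no part of the job. What is shaped like the cup but purple is not meant.

How it is judged (in metres and radians):
On the way, in this order (a step that is already met when the one before it is completed fails the run):
1. the cup is locked in the base (horizontal distance between cup and base below 0.006 m and z of cup in the frame of base below 0.0195 m and angle between the x axis of cup and the x axis of base, either way round above 1.15 rad and angle between cup's own z axis and vertical below 0.1 rad), for 0.2 s.
2. one trier stands in the locked cup (all of step 1 and ((horizontal distance between trier_blue and cup below 0.028 m and z of trier_blue in the frame of cup between 0 and 0.02 m and angle between trier_blue's own z axis and vertical below 0.48 rad) or (horizontal distance between trier_red and cup below 0.028 m and z of trier_red in the frame of cup between 0 and 0.02 m and angle between trier_red's own z axis and vertical below 0.48 rad))), for 0.2 s.
At the end, for the whole second after the job is handed in: Cup upright (0.1 rad), within 6 mm of the base axis, underside under 19.5 mm above the bench, turned over 1.15 rad from the slots; one trier in each half, point down, within 28 mm of its axis and under 20 mm above its underside, leaning under 0.48 rad; cup and triers at rest (all of step 1 and horizontal distance between each of trier_blue, trier_red and cup below 0.028 m and z of trier_blue in the frame of cup between 0 and 0.02 m and angle between each of trier_blue, trier_red's own z axis and vertical below 0.48 rad and z of trier_red in the frame of cup between 0 and 0.02 m and ((y of trier_blue in the frame of cup above 0 m and y of trier_red in the frame of cup below 0 m) or (y of trier_blue in the frame of cup below 0 m and y of trier_red in the frame of cup above 0 m)) and linear speed of each of cup, trier_blue, trier_red below 0.03 m/s); the robot touches nothing.
It fails at once if a bystander (jar, carton, bottle) is shifted by more than 30 mm or tipped (distance of any of jar, carton, sanitiser from where it was at the start of the episode above 0.03 m or angle between any of jar, carton, sanitiser's own z axis and vertical above 0.4 rad).
It also fails if it takes over 72 s, if anything falls off the work surface, if the arm or the gripper's body presses on something with over 40 N, if the wrist force passes 120 N, or if a joint passes its speed limit or range.

## Robot

A 6-joint arm with a two-finger parallel gripper is mounted at the origin on the work surface. World frame = base frame: x ahead of the robot, y to its left, z up, the work surface at z = 0. Lengths are in mm, angles in rad, forces in N, time in s.
With the tool pointing down it reaches from about 300 to 775 mm from the base axis. Payload 14.6 kg.
Tool frame: the origin (TCP) lies midway between the tips of the shut fingers; the grasp point (between the pads) lies 19 mm behind it (pinch_z is the distance from the TCP to the grasp point, in mm); z points along the fingers, y is the direction in which the jaws open and shut (so a half turn about z gives the same grasp; the last joint's range is limited). The gripper opens to 94 mm and grips with 3 to 60 N. Pads are 16 mm wide; open, the fingers measure 119 mm over their backs; the gripper's body (75 mm by 177 mm) begins 78 mm behind the grasp point.
Start: joints at [1.144, 0.3, 1.521, -0, 1.321, -0.067], TCP at [193.645, 514.773, 205.446] pointing down, gripper open.
Joint ranges: [-3.03, 3.03], [-0.79, 2.21], [0.23, 2.52], [-1.04, 4.18], [0, 3.07], [-2.55, 2.55]. Speed limits (rad/s): [2.22, 2.22, 2.57, 3.14, 3.14, 3.14].

## Interface

Orientations are given as [roll, pitch, yaw] about the fixed x, y, z axes, in that order (R = Rz(yaw) Ry(pitch) Rx(roll)).
In Python, from cell import read_state, camera, sign_off, pinch_z gives the robot as it stands. The module is installed in compiled form; this text tells all that it offers.
- The arm moves only by the tool servo_tool, never from a script. Its argument "series" is a list of rows, each a list of 6 numbers: the shift along the tool's x, y, z in cm, then the turn, a rotation vector about the tool's x, y, z in rad. In form: [[tx, ty, tz, rx, ry, rz], ...]. A call has exactly 10 rows; each row is the pose to reach, as a shift and turn from the pose commanded when the call began, along the tool's axes at that moment; what a row does not reach only later rows make up. A row lasts 1/12 s, in which the tool goes at most 41.7 mm and 7.16 degrees, less where a joint would pass 70% of its speed; a pose out of reach is approached as far as the arm can. A call with a gripper value outside its range is refused whole. "gripper" is the finger opening in cm, from 0 to 9.4, set as the call begins (left out, the last holds). The fingers move at their own pace and stop on an object; "grip_force" is the grip in N (left out, the last holds). Time passes only in rows, so rows that repeat a pose let the fingers close, or fill a call up. It gives the time, the measured TCP pose, the force and the opening at its end, in the units of the state.
- read_state(): the state, without advancing time (a new reading comes with each control period).
- camera(name): name is "scene" or "top"; returns a dict with "pixels" (420x560x3 uint8, red, green, blue), "fx", "fy", "cx", "cy" (pixels), "k1" (the pictures are not rectified: a ray, as slopes to the right and down, at radius r is drawn at 1 + k1 r^2 times it, then the intrinsics apply), "pose" (4x4, takes a point from camera to world coordinates). Camera axes: x right, y down, z forward; pixel columns grow to the right and rows downward; lengths in mm; the calibration is good to about 2 mm. A picture is of the moment at which its call begins. There is no depth.
- sign_off(): hands the job in, once; it reports no verdict.
The state is a dict: "clock": time; "joints": joint angles; "qd": joint speeds; "effort": joint torques, N m; "eef_pos": TCP position; "eef_rot": TCP orientation; "wrist_force": force on the tool from outside, world axes, zero at the start; "moment": the same for the moment, N m; "finger_gap": finger opening in mm.
Only numpy, scipy, OpenCV 4.12 (cv2) and the standard library are available. Lean on these libraries where they do the work, as an engineer would, in place of code of your own. Each camera call takes 0.05 s, during which the arm holds its last target.

## Working session

There is one attempt and no reset: what is moved stays moved. The work goes in short steps, Python scripts to look and compute and a tool call to move; the robot and the scene stay as the last step left them, time stands still between calls to the robot, and variables do not carry over. Pictures are saved under pics/ and viewed, and the job is handed in when it is done.

Besides the shell and the picture viewer there is one more tool, called after "Request:" as name([rows], argument=value, ...), one row to a line, values as JSON. servo_tool: Moves the arm, as the interface text tells. Its arguments: {"type":"object","properties":{"series":{"type":"array"},"gripper":{"type":"number"},"grip_force":{"type":"number"}},"required":["series"]}

```bash
mkdir -p pics; cat > h.py <<'E'
import numpy as np, cv2
from cell import read_state, camera, sign_off, pinch_z
from scipy.spatial.transform import Rotation as R
def ray(c,u,v):
    xd=(u-c['cx'])/c['fx']; yd=(v-c['cy'])/c['fy']
    x,y=xd,yd
    for _ in range(30):
        s=1+c['k1']*(x*x+y*y); x,y=xd/s,yd/s
    P=np.array(c['pose']); d=P[:3,:3]@np.array([x,y,1.]); return P[:3,3],d
def onz(c,u,v,z):
    o,d=ray(c,u,v); return o+d*(z-o[2])/d[2]
def proj(c,p):
    P=np.array(c['pose']); q=P[:3,:3].T@(np.array(p,float)-P[:3,3]); x,y=q[0]/q[2],q[1]/q[2]
    s=1+c['k1']*(x*x+y*y); return np.array([c['fx']*x*s+c['cx'],c['fy']*y*s+c['cy']])
def save(c,name,box=None,k=1):
    im=c['pixels'][:,:,::-1]
    if box: 
        x0,y0,x1,y1=box; im=im[y0:y1,x0:x1]
    cv2.imwrite('pics/'+name,cv2.resize(np.ascontiguousarray(im),None,fx=k,fy=k,interpolation=cv2.INTER_CUBIC))
E
python3 - <<'E'
from h import *
import pickle
s=read_state();print(s,pinch_z)
for n in('scene','top'):
    c=camera(n);pickle.dump(c,open(n+'0.pkl','wb'));save(c,n+'0.png',k=1.4);print({k:v for k,v in c.items() if k!='pixels'})
E
```

```text
{'clock': 0.0, 'joints': array([ 1.14439964e+00,  3.00476408e-01,  1.52161040e+00, -2.51665991e-06,
        1.32066473e+00, -6.66087910e-02]), 'qd': array([ 2.17046411e-04,  3.41344292e-04, -8.82985603e-05, -1.17871208e-04,
       -7.22083451e-05, -2.22415571e-03]), 'effort': array([-2.27492710e-03, -5.31806874e+01, -3.52742136e+01,  7.07335328e-02,
        2.43918621e-02, -1.22786423e-04]), 'eef_pos': array([193.53923073, 514.53854886, 204.8710101 ]), 'eef_rot': array([-3.14043618e+00, -7.47023026e-05,  2.78180534e+00]), 'wrist_force': array([ 0.70624587,  0.51763697, -0.90623166]), 'moment': array([ 0.03381855, -0.00540577,  0.01841731]), 'finger_gap': 94.08437555665881} 18.8
{'fx': 458.98486751276295, 'fy': 458.98486751276295, 'cx': 271.8860887003831, 'cy': 208.9464837481671, 'k1': -0.08102560650499824, 'pose': array([[-2.24438499e-01,  5.56513750e-01, -7.99949877e-01,
         1.51488941e+03],
       [ 9.74256995e-01,  1.46025499e-01, -1.71755236e-01,
         1.75495857e+02],
       [ 2.12289291e-02, -8.17905251e-01, -5.74961158e-01,
         6.87119921e+02],
       [ 0.00000000e+00,  0.00000000e+00,  0.00000000e+00,
         1.00000000e+00]])}
{'fx': 498.0271649376998, 'fy': 498.0271649376998, 'cx': 280.94770280301344, 'cy': 214.78653466131712, 'k1': -0.10465357977918789, 'pose': array([[-9.27482251e-03, -9.86484715e-01,  1.63590601e-01,
         4.25653142e+02],
       [-9.99824921e-01,  1.18074418e-02,  1.45158840e-02,
        -3.08990545e+01],
       [-1.62512842e-02, -1.63427327e-01, -9.86421515e-01,
         1.17046570e+03],
       [ 0.00000000e+00,  0.00000000e+00,  0.00000000e+00,
         1.00000000e+00]])}
```

View pics/scene0.png

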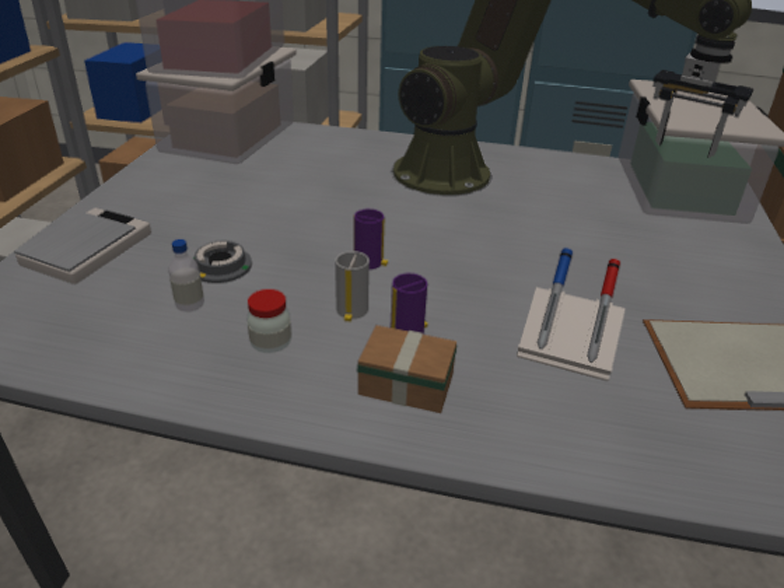

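View pics/top0.png

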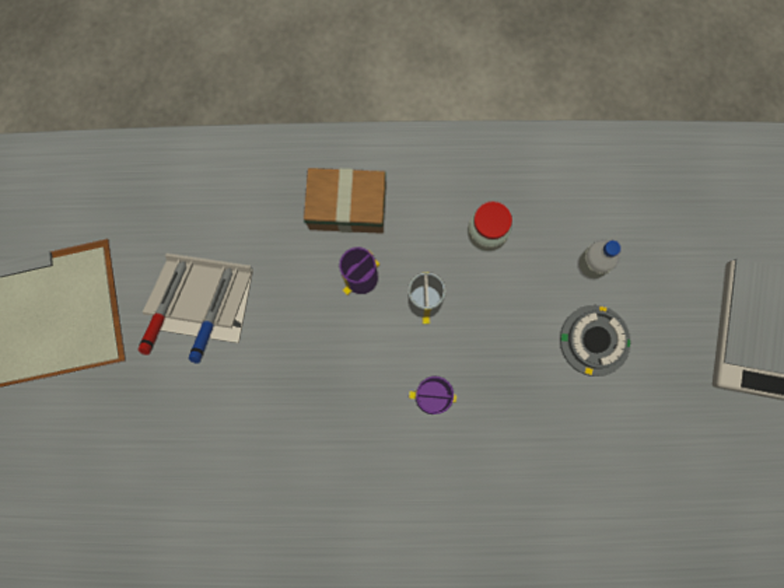

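The top view (up = +x, right = −y) shows the grey cup at about (426,295)/1.4, the base at (597,340)/1.4 and the rest at (200,300)/1.4 with the red and blue handles. The purple look-alikes and the bystanders are nearby. I'll enlarge crops of the parts I need.

```bash
python3 - <<'E'
from h import *
import pickle
t=pickle.load(open('top0.pkl','rb'));s=pickle.load(open('scene0.pkl','rb'))
save(t,'tc.png',(230,160,340,250),7)
save(t,'tb.png',(390,205,460,275),8)
save(t,'tr.png',(90,170,190,265),6)
save(s,'sr.png',(360,170,460,275),6)
E
```

```text
(no output)
```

View pics/tc.png

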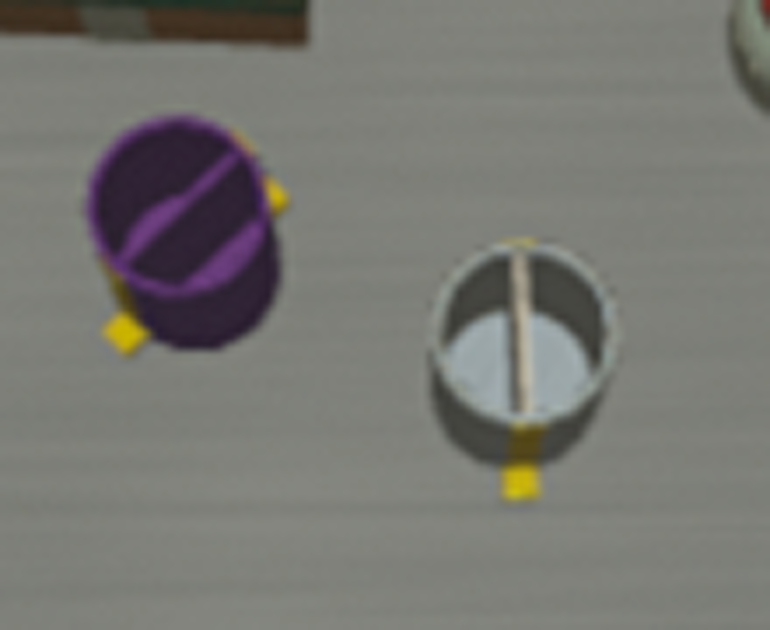

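View pics/tb.png

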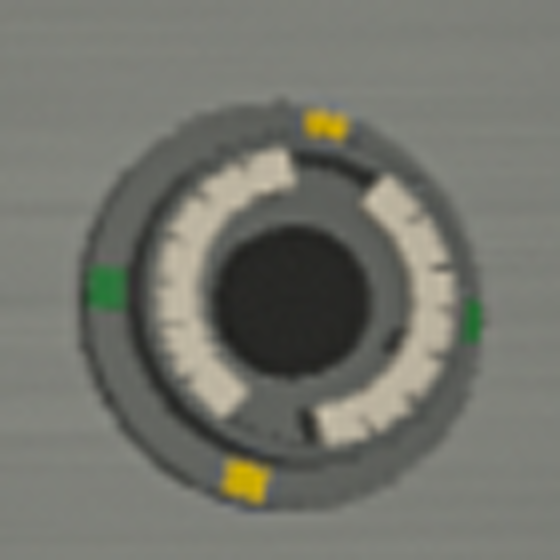

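View pics/tr.png

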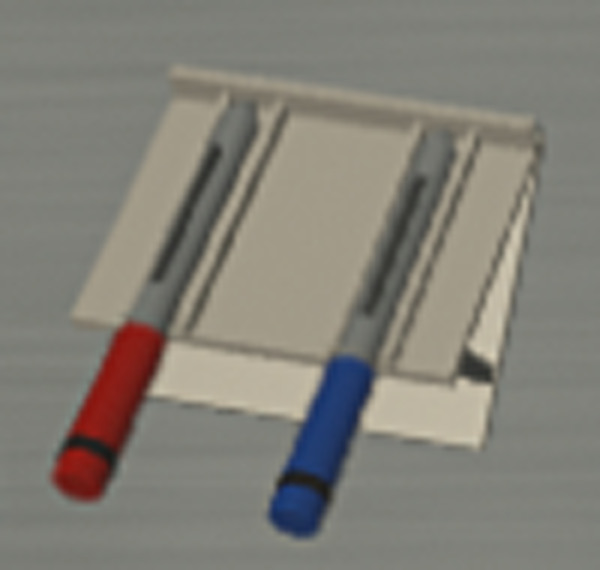

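View pics/sr.png

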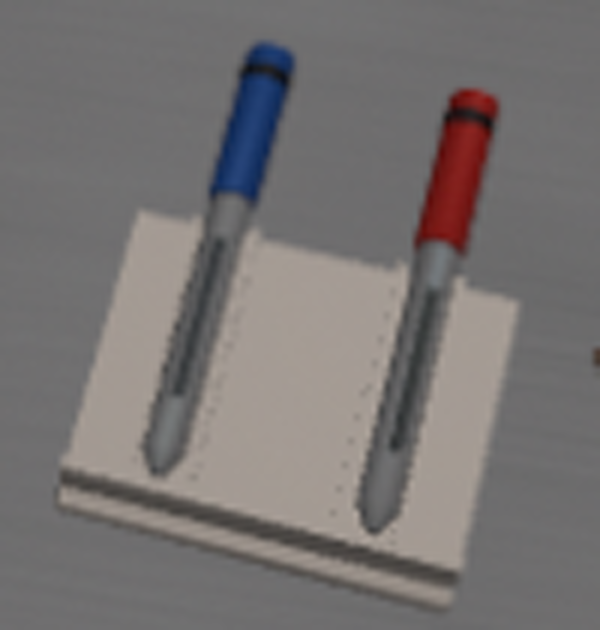

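```bash
python3 - <<'E'
from h import *
import pickle
t=pickle.load(open('top0.pkl','rb'));s=pickle.load(open('scene0.pkl','rb'))
f=lambda c,x,y,k,x0,y0,z: onz(c,x0+(x+.5)/k-.5,y0+(y+.5)/k-.5,z)
C=lambda x,y,z:f(t,x,y,7,230,160,z).round(1)
B=lambda x,y,z:f(t,x,y,8,390,205,z).round(1)
print('rim',C(526,334,105),C(434,334,105),C(618,334,105))
print('lug-top',C(521,466,10),C(521,499,6),'div',C(518,250,100),C(522,412,100), 'floor',C(520,368,5))
print('base pad',B(291,301,22),B(214,301,22),B(369,301,22))
for p in[(326,125),(246,481),(107,288),(474,320)]:print('mark',B(*p,10))
print('foot L/R',B(80,305,5),B(483,305,10),B(280,100,10),B(290,512,5))
# roof ends
for p in[(292,165),(375,190),(230,405),(325,425)]:print('roofend',B(*p,32))
r=lambda x,y,z:f(t,x,y,6,90,170,z).round(1)
# trier: handle end centre & junction
for n,e,j,tp in(('red',(80,480),(146,326),(240,108)),('blue',(297,515),(356,360),(437,135))):
    print(n,r(*e,8+8+95),r(*j,76),r(*tp,16))
print('rest corners',r(170,70,14),r(538,122,14),r(75,320,72),r(485,447,0))
E
```

```text
rim [618.3 -67.  105. ] [618.6 -38.5 105. ] [617.9 -95.6 105. ]
lug-top [590.4 -67.8  10. ] [579.7 -67.7   6. ] div [645.9 -65.2 100. ] [594.5 -65.5 100. ] floor [624.6 -68.2   5. ]
base pad [ 547.4 -350.8   22. ] [ 547.8 -328.2   22. ] [ 547.1 -373.9   22. ]
mark [ 600.9 -367.6   10. ]
mark [ 496.1 -338.1   10. ]
mark [ 553.3 -299.7   10. ]
mark [ 542.3 -408.6   10. ]
foot L/R [ 549.  -292.6    5. ] [ 546.7 -411.6   10. ] [ 608.6 -354.2   10. ] [ 487.1 -352.1    5. ]
roofend [ 586.  -350.5   32. ]
roofend [ 578.3 -374.5   32. ]
roofend [ 516.6 -328.7   32. ]
roofend [ 510.5 -356.1   32. ]
red [529.3 372.7 111. ] [590.8 363.1  76. ] [687.9 350.   16. ]
blue [516.2 291.6 111. ] [577.1 281.8  76. ] [675.6 269.2  16. ]
rest corners [704.5 380.4  14. ] [680.7 228.9  14. ] [593.9 392.4  72. ] [552.2 250.2   0. ]
```

```bash
cat >> h.py <<'E'
def rows(pos,Rt,n=10,final=10,pos0=None,R0=None):
    """print final row (cm, rad) from measured pose to target"""
    s=read_state(); p0=s['eef_pos'] if pos0 is None else np.array(pos0); R0=R.from_euler('xyz',s['eef_rot']) if R0 is None else R0
    d=R0.inv().apply(np.array(pos)-p0)/10; w=(R0.inv()*Rt).as_rotvec()
    print('dist',np.linalg.norm(d)*10,'deg',np.degrees(np.linalg.norm(w)),'min rows',max(np.linalg.norm(d)/4.17,np.degrees(np.linalg.norm(w))/7.16))
    print('row',[round(float(x),3) for x in np.r_[d,w]])
def down(psi): return R.from_euler('xyz',[np.pi,0,psi])
E
python3 - <<'E'
from h import *
rows([618.5,-67,190],down(np.pi+.015))
E
```

```text
dist 720.4464932509986 deg 21.471603609101976 min rows 17.276894322565916
row [-60.25, -39.472, 1.53, -0.001, -0.0, -0.375]
```

Request:
servo_tool([
  [-34,-22.3,0.8,0,0,-0.2],
  [-34,-22.3,0.8,0,0,-0.2],
  [-34,-22.3,0.8,0,0,-0.2],
  [-34,-22.3,0.8,0,0,-0.2],
  [-34,-22.3,0.8,0,0,-0.2],
  [-34,-22.3,0.8,0,0,-0.2],
  [-34,-22.3,0.8,0,0,-0.2],
  [-34,-22.3,0.8,0,0,-0.2],
  [-34,-22.3,0.8,0,0,-0.2],
  [-34,-22.3,0.8,0,0,-0.2],
], gripper=9.4, grip_force=40)

```text
clock: 0.93
eef_pos: [434.4, 183.9, 197.3]
eef_rot: [-3.141, -0.0, 2.981]
wrist_force: [1.2, -0.0, -0.1]
finger_gap: 93.9
```

```bash
python3 - <<'E'
from h import *
s=read_state();print(s['clock'],s['joints'],s['eef_pos'],s['eef_rot'])
rows([618.5,-67,170],down(np.pi+.015))
E
```

```text
0.9333 [ 3.22893488e-01  1.32157167e-01  1.74452927e+00 -1.91217257e-04
  1.26509928e+00 -1.08724557e+00] [434.35560807 183.87948896 197.3034876 ] [-3.14134146e+00 -8.61569736e-05  2.98099294e+00]
dist 312.4022335036114 deg 10.061133383524025 min rows 7.49166027586598
row [-22.19, -21.82, 2.734, -0.0, -0.0, -0.176]
```

Request:
servo_tool([
  [-22.2,-21.8,2.7,0,0,-0.176],
  [-22.2,-21.8,2.7,0,0,-0.176],
  [-22.2,-21.8,2.7,0,0,-0.176],
  [-22.2,-21.8,2.7,0,0,-0.176],
  [-22.2,-21.8,2.7,0,0,-0.176],
  [-22.2,-21.8,2.7,0,0,-0.176],
  [-22.2,-21.8,2.7,0,0,-0.176],
  [-22.2,-21.8,2.7,0,0,-0.176],
  [-22.2,-21.8,2.7,0,0,-0.176],
  [-22.2,-21.8,2.7,0,0,-0.176],
])

```text
clock: 1.77
eef_pos: [617.7, -65.1, 169.3]
eef_rot: [3.141, -0.002, -3.127]
wrist_force: [-1.0, 1.1, 0.6]
finger_gap: 93.9
```

```bash
python3 - <<'E'
from h import *
s=read_state();print(s['clock'],s['joints'],s['eef_pos'],s['eef_rot'])
rows([618.5,-67,57],down(np.pi+.015))
c=camera('scene');save(c,'s1.png',(170,100,370,300),3)
E
```

```text
1.7667 [-1.63955199e-01  4.88471699e-01  1.34534065e+00  7.48464416e-05
  1.30954299e+00 -1.74925062e+00] [617.7286743  -65.07987092 169.31490409] [ 3.14120864e+00 -1.72186611e-03 -3.12711262e+00]
dist 112.33396422949072 deg 0.10538379146412388 min rows 2.6938600534650052
row [-0.094, -0.197, 11.231, 0.0, -0.002, -0.001]
```

View pics/s1.png

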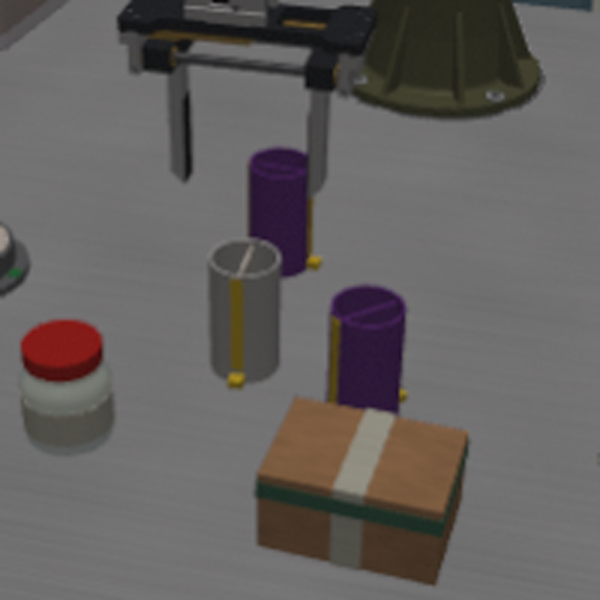

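The view shows the open fingers above and behind the cup, at columns 180 and 320 with the cup at 245. I'll cross-check the cup position with the scene camera before descending.

```bash
python3 - <<'E'
from h import *
c=camera('scene')
print(onz(c,170+245.5/3-.5,100+259.5/3-.5,105),onz(c,170+236.5/3-.5,100+380.5/3-.5,5))
print('prj tips',[(proj(c,[617.7,-65+sgn*53,169])-[170,100])*3 for sgn in(-1,1)])
E
```

```text
[625.15097241 -66.81551233 105.        ] [652.64846694 -67.4786577    5.        ]
prj tips [array([182.40843227, 174.17823608]), array([315.76327068, 191.71617822])]
```

Request:
servo_tool([
  [-0.1,-0.2,3,0,0,0],
  [-0.1,-0.2,6,0,0,0],
  [-0.1,-0.2,9,0,0,0],
  [-0.1,-0.2,11.2,0,0,0],
  [-0.1,-0.2,11.2,0,0,0],
  [-0.1,-0.2,11.2,0,0,0],
  [-0.1,-0.2,11.2,0,0,0],
  [-0.1,-0.2,11.2,0,0,0],
  [-0.1,-0.2,11.2,0,0,0],
  [-0.1,-0.2,11.2,0,0,0],
])

```text
clock: 2.7
eef_pos: [619.3, -66.2, 59.6]
eef_rot: [-3.141, 0.002, -3.125]
wrist_force: [0.6, 0.4, 0.4]
finger_gap: 93.9
```

Request:
servo_tool([
  [0,0,0,0,0,0],
  [0,0,0,0,0,0],
  [0,0,0,0,0,0],
  [0,0,0,0,0,0],
  [0,0,0,0,0,0],
  [0,0,0,0,0,0],
  [0,0,0,0,0,0],
  [0,0,0,0,0,0],
  [0,0,0,0,0,0],
  [0,0,0,0,0,0],
], gripper=5, grip_force=40)

```text
clock: 3.53
eef_pos: [618.9, -66.2, 58.4]
eef_rot: [-3.142, -0.0, -3.125]
wrist_force: [0.9, -1.3, -1.4]
finger_gap: 58.5
```

```bash
python3 - <<'E'
from h import *
s=read_state();print(s['clock'],s['joints'],s['eef_pos'],s['eef_rot'],s['finger_gap'])
for n in('scene','top'):
    c=camera(n)
    save(c,n+'2.png',(170,100,370,300) if n=='scene' else (230,140,370,260),3 if n=='scene' else 5)
    g=s['eef_pos']; print(proj(c,[g[0],g[1],105]))
rows([618.5,-67,190],down(np.pi+.015))
E
```

```text
3.5333 [-1.65444233e-01  6.06643921e-01  1.43818749e+00 -4.10495757e-05
  1.09681160e+00 -1.75237823e+00] [618.85641715 -66.23407334  58.40832272] [-3.14156583e+00 -5.61311199e-05 -3.12543625e+00] 58.501773074172576
[252.25716679 184.66900796]
[304.34611422 207.01817603]
dist 131.58795276705615 deg 0.06662468049400201 min rows 3.155586397291515
row [0.038, -0.077, -13.159, -0.0, -0.0, 0.001]
```

View pics/scene2.png

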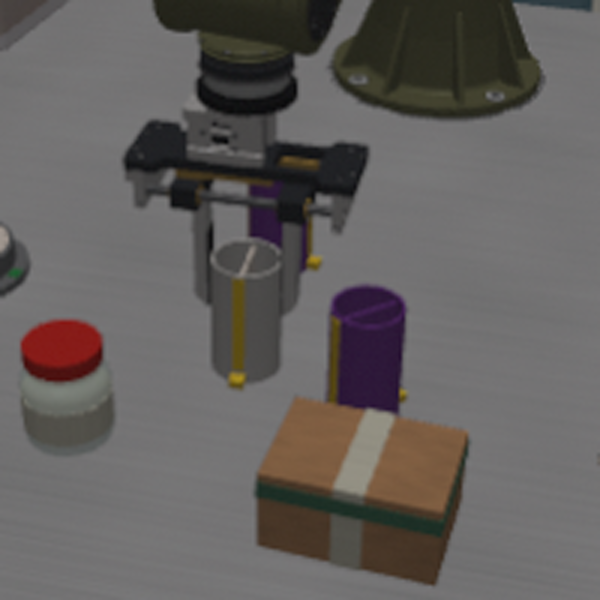

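View pics/top2.png

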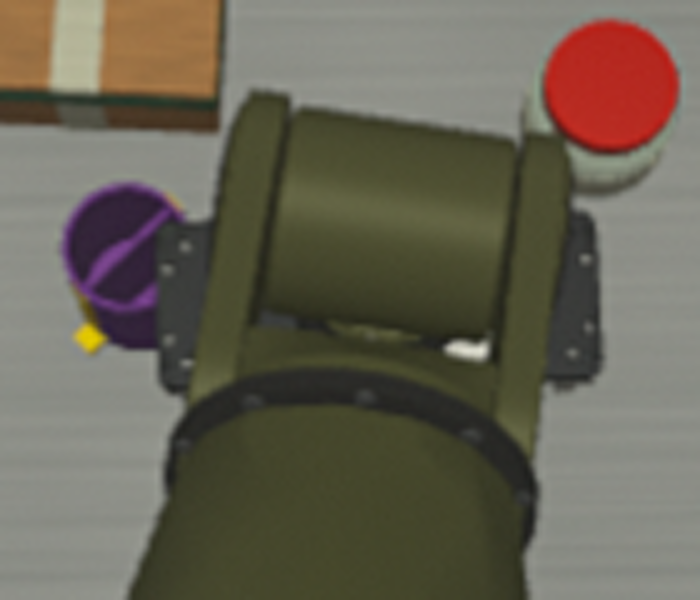

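Request:
servo_tool([
  [0,0,-4,0,0,0],
  [0,0,-8,0,0,0],
  [0,0,-11.5,0,0,0],
  [0,0,-11.5,0,0,0],
  [0,0,-11.5,0,0,0],
  [0,0,-11.5,0,0,0],
  [0,0,-11.5,0,0,0],
  [0,0,-11.5,0,0,0],
  [0,0,-11.5,0,0,0],
  [0,0,-11.5,0,0,0],
])

```text
clock: 4.47
eef_pos: [618.7, -66.2, 172.7]
eef_rot: [3.141, -0.001, -3.125]
wrist_force: [0.8, -0.3, -1.6]
finger_gap: 58.4
```

```bash
python3 - <<'E'
from h import *
s=read_state();print(s['clock'],s['eef_pos'],s['eef_rot'],s['finger_gap'],s['wrist_force'])
rows([548,-352,172],down(2.871))
E
```

```text
4.4667 [618.69525652 -66.16633343 172.67810027] [ 3.14133608e+00 -1.16355396e-03 -3.12545463e+00] 58.40854798968115 [ 0.75081697 -0.34666345 -1.59232283]
dist 294.4472177834491 deg 16.42858990553664 min rows 7.061084359315326
row [7.53, -28.466, 0.069, 0.0, -0.001, 0.287]
```

Request:
servo_tool([
  [7.53,-28.47,0,0,0,0.287],
  [7.53,-28.47,0,0,0,0.287],
  [7.53,-28.47,0,0,0,0.287],
  [7.53,-28.47,0,0,0,0.287],
  [7.53,-28.47,0,0,0,0.287],
  [7.53,-28.47,0,0,0,0.287],
  [7.53,-28.47,0,0,0,0.287],
  [7.53,-28.47,0,0,0,0.287],
  [7.53,-28.47,0,0,0,0.287],
  [7.53,-28.47,0,0,0,0.287],
])

```text
clock: 5.3
eef_pos: [548.1, -351.8, 173.0]
eef_rot: [3.141, -0.001, 2.87]
wrist_force: [-0.4, 0.0, -1.6]
finger_gap: 58.5
```

```bash
python3 - <<'E'
from h import *
s=read_state();print(s['clock'],s['eef_pos'],s['eef_rot'],s['finger_gap'],s['wrist_force'],s['joints'])
rows([548,-352,102],down(2.871))
c=camera('scene');save(c,'s3.png',(90,90,220,230),4)
c=camera('top');save(c,'t3.png',(370,170,490,290),5)
E
```

```text
5.3 [ 548.14516467 -351.79496155  173.01708756] [ 3.14114278e+00 -6.04315358e-04  2.87032930e+00] 58.45775120744471 [-0.38961443  0.03142781 -1.60485268] [-6.26893952e-01  5.53456190e-01  1.23932411e+00  2.16589108e-04
  1.34953549e+00 -1.92647440e+00]
dist 71.01753191020529 deg 0.05779786238090108 min rows 1.7030583191895752
row [0.004, -0.027, 7.102, 0.0, -0.001, -0.001]
```

View pics/s3.png

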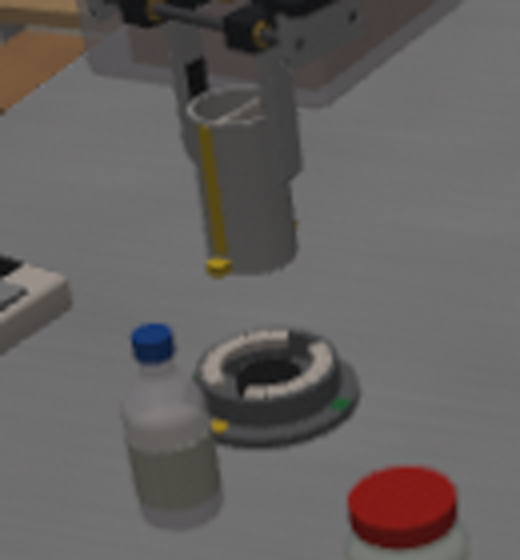

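View pics/t3.png

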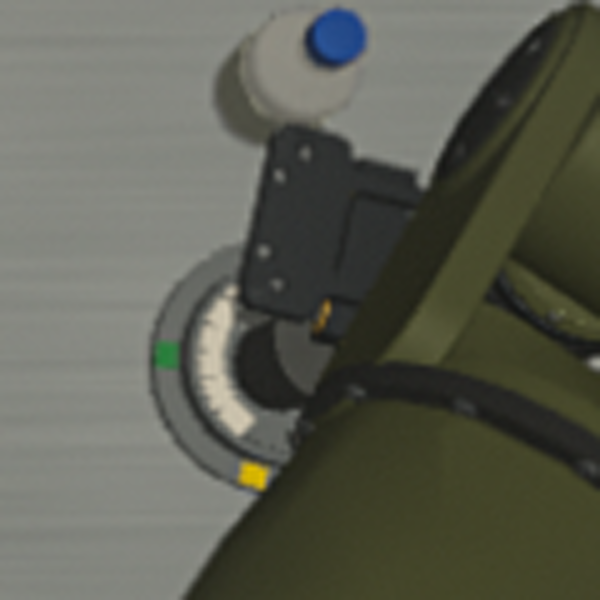

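```bash
python3 - <<'E'
from h import *
c=camera('scene')
s=read_state();g=s['eef_pos'];zb=g[2]-58.4
k=lambda p:((proj(c,p)-[90,90]+.5)*4-.5).round(1)
y=-.275
ux=np.array([np.cos(y),np.sin(y),0])
print('rim',k(g*[1,1,0]+[0,0,zb+105]),'lug face',k(g*[1,1,0]+ux*39+[0,0,zb+6]))
for r in(29,-29):
  v=np.array([-np.sin(y-.17),np.cos(y-.17),0]); 
  print('cup bottom L/R',k(g*[1,1,0]+np.array(c['pose'])[:3,0]*[1,1,0]*r+[0,0,zb+20]))
b=np.array([548,-352,0.])
print('yel',k(b+ux*54+[0,0,10]),'pad',k(b+[0,0,22]),'green',k(b+54*np.array([np.cos(y+np.radians(100)),np.sin(y+np.radians(100)),0])+[0,0,10]))
for r in(60,-60):print('foot',k(b+np.array(c['pose'])[:3,0]*[1,1,0]*r+[0,0,5]))
E
```

```text
rim [237.6 103.6] lug face [216.1 269.7]
cup bottom L/R [298.5 226.2]
cup bottom L/R [209.7 225. ]
yel [222.4 425.4] pad [273.4 373.1] green [345.2 402.9]
foot [363.1 395.5]
foot [189.9 392.7]
```

```bash
python3 - <<'E'
from h import *
c=camera('scene');save(c,'s4.png',(130,105,175,165),10)
s=read_state();g=s['eef_pos'];zb=g[2]-58.4
k=lambda p:((proj(c,p)-[130,105]+.5)*10-.5).round(1)
g=g*[1,1,0]
for z in(20,40,60,90):
  rr=c['pose'][:3,0]*[1,1,0]*29
  print(z,'sides',k(g-rr+[0,0,zb+z]),k(g+rr+[0,0,zb+z]))
  for y in(-.325,-.275,-.225):
    ux=np.array([np.cos(y),np.sin(y),0]); print('  stripe',y,k(g+ux*29+[0,0,zb+z]))
for y in(-.325,-.275,-.225):
    ux=np.array([np.cos(y),np.sin(y),0]); print('lug',y,k(g+ux*39+[0,0,zb+6]))
E
```

```text
20 sides [124.9 413.1] [346.9 416. ]
  stripe -0.325 [155.9 458.5]
  stripe -0.275 [160.1 459.9]
  stripe -0.225 [164.6 461.2]
40 sides [114.4 343.5] [338.4 346.3]
  stripe -0.325 [145.5 388.1]
  stripe -0.275 [149.7 389.5]
  stripe -0.225 [154.2 390.8]
60 sides [103.7 272.6] [329.8 275.3]
  stripe -0.325 [134.9 316.3]
  stripe -0.275 [139.2 317.7]
  stripe -0.225 [143.7 318.9]
90 sides [ 87.5 163.8] [316.8 166.4]
  stripe -0.325 [118.8 206.2]
  stripe -0.275 [123.1 207.5]
  stripe -0.225 [127.7 208.7]
lug -0.325 [135.2 522.8]
lug -0.275 [140.9 524.7]
lug -0.225 [146.8 526.5]
```

View pics/s4.png

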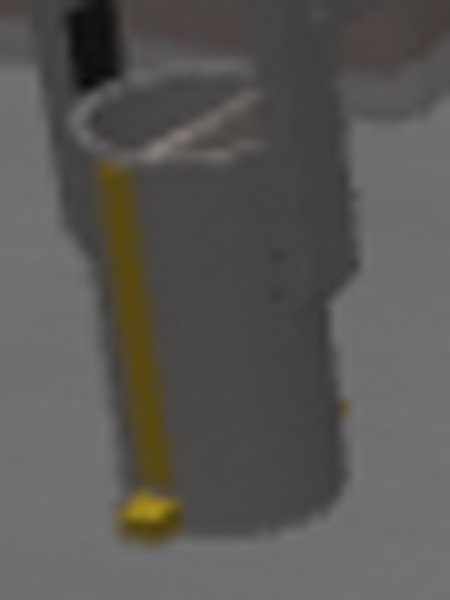

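Request:
servo_tool([
  [0,0.1,3,0,0,0],
  [0,0.1,6,0,0,0],
  [0,0.1,7.9,0,0,0],
  [0,0.1,7.9,0,0,0],
  [0,0.1,7.9,0,0,0],
  [0,0.1,7.9,0,0,0],
  [0,0.1,7.9,0,0,0],
  [0,0.1,7.9,0,0,0],
  [0,0.1,7.9,0,0,0],
  [0,0.1,7.9,0,0,0],
])

```text
clock: 6.33
eef_pos: [548.6, -351.1, 94.9]
eef_rot: [-3.141, 0.001, 2.871]
wrist_force: [-0.1, 1.0, -2.4]
finger_gap: 58.2
```

```bash
python3 - <<'E'
from h import *
s=read_state();print(s['clock'],s['eef_pos'],s['eef_rot'],s['finger_gap'],s['wrist_force'],s['moment'])
rows([548.3,-353,93],down(2.871))
c=camera('scene');save(c,'s5.png',(110,120,200,210),7)
E
```

```text
6.3333 [ 548.6148861  -351.12457647   94.93168895] [-3.14140274e+00  5.92620018e-04  2.87086741e+00] 58.218658256283106 [-0.08040757  0.98536092 -2.40729096] [ 0.00272415  0.01734136 -0.02441055]
dist 2.710680516791152 deg 0.03645654382345705 min rows 0.06500432893983578
row [-0.02, -0.189, 0.193, -0.0, 0.001, -0.0]
```

View pics/s5.png

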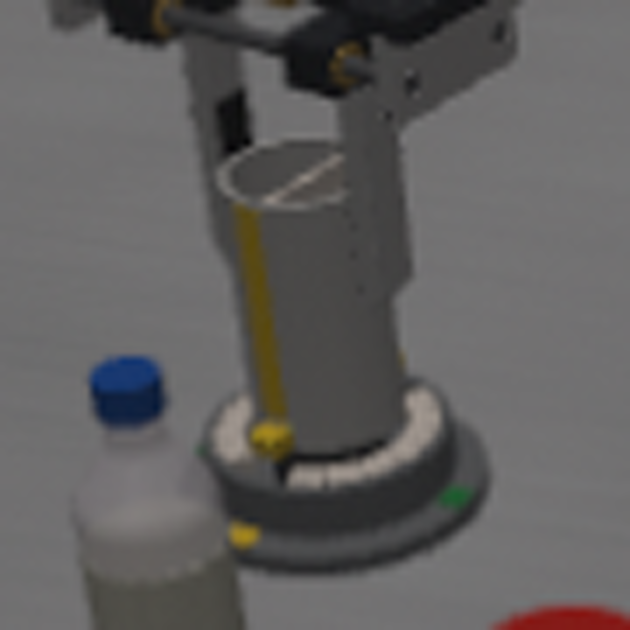

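```bash
python3 - <<'E'
from h import *
c=camera('scene')
s=read_state();g=s['eef_pos'];zb=g[2]-58.4
k=lambda p:((proj(c,p)-[110,120]+.5)*7-.5).round(1)
g=g*[1,1,0];y=-.275;ux=np.array([np.cos(y),np.sin(y),0]);uy=np.array([-ux[1],ux[0],0])
print('lug corners',[k(g+ux*39+uy*a+[0,0,zb+z]) for a in(-6,6) for z in(2,10)])
b=np.array([548,-352,0])
for bb in(b,b+[0,-1.5,0],b+[1.5,0,0]):
  print('slot edges',[k(bb+ux*r+uy*a+[0,0,32]) for r in(40,) for a in(-9,9)],'yel',k(bb+ux*54+[0,0,10]),'collar LR',[k(bb+c['pose'][:3,0]*[1,1,0]*a+[0,0,32]) for a in (-48,48)], 'foot',[k(bb+c['pose'][:3,0]*[1,1,0]*a+[0,0,5]) for a in (-60,60)])
save(c,'s6.png',(130,160,185,210),13)
E
```

```text
lug corners [array([255.6, 450.5]), array([252.8, 432.5]), array([279.8, 459. ]), array([277.1, 441. ])]
slot edges [array([248.6, 462.6]), array([284.7, 475.4])] yel [249.6 534.9] collar LR [array([213.3, 419.5]), array([458.6, 423.4])] foot [array([192.8, 477.7]), array([495.8, 482.6])]
slot edges [array([245., 462.]), array([281.1, 474.9])] yel [246.  534.3] collar LR [array([209.8, 419. ]), array([455. , 422.8])] foot [array([189.3, 477.1]), array([492.2, 482. ])]
slot edges [array([246.8, 464.6]), array([283. , 477.5])] yel [247.8 537. ] collar LR [array([211.5, 421.5]), array([457.1, 425.3])] foot [array([191. , 479.6]), array([494.3, 484.6])]
```

View pics/s6.png

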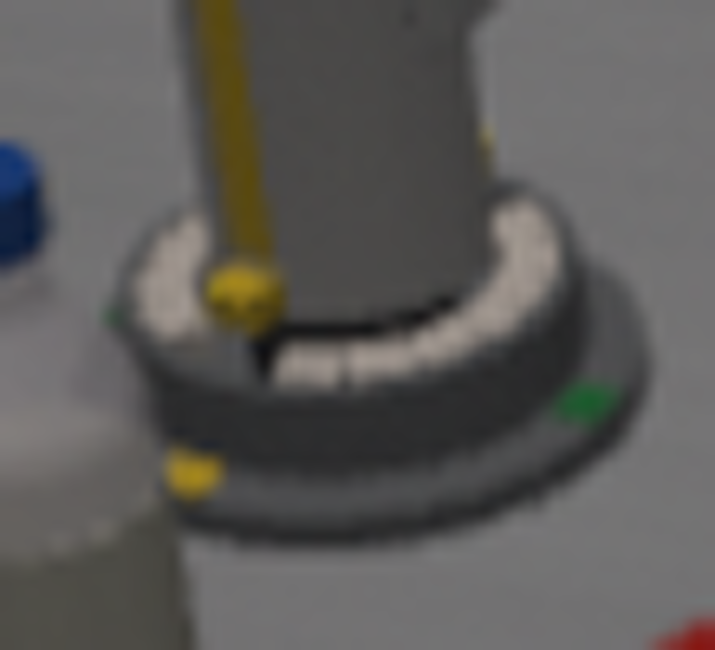

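Request:
servo_tool([
  [-0.05,-0.22,0,0,0,0],
  [-0.05,-0.22,0.1,0,0,0],
  [-0.05,-0.22,0.3,0,0,0],
  [-0.05,-0.22,0.5,0,0,0],
  [-0.05,-0.22,0.6,0,0,0],
  [-0.05,-0.22,0.7,0,0,0],
  [-0.05,-0.22,0.8,0,0,0],
  [-0.05,-0.22,0.9,0,0,0],
  [-0.05,-0.22,1.0,0,0,0],
  [-0.05,-0.22,1.0,0,0,0],
])

```text
clock: 7.27
eef_pos: [548.3, -353.3, 84.2]
eef_rot: [3.142, -0.0, 2.871]
wrist_force: [-0.8, 0.0, -2.0]
finger_gap: 58.5
```

```bash
python3 - <<'E'
from h import *
c=camera('scene');save(c,'s7.png',(130,150,185,205),11)
s=read_state();print(s['clock'],s['eef_pos'],s['eef_pos'][2]-58.4,s['eef_rot'],s['finger_gap'],s['wrist_force'],s['moment'])
E
```

```text
7.3167 [ 548.31659548 -353.34140068   84.34410442] 25.944104423343553 [ 3.14155463e+00 -1.61256866e-04  2.87081601e+00] 58.37131961317907 [ 0.29965009  0.22480931 -0.1013825 ] [ 0.00797042 -0.00412366 -0.05271471]
```

View pics/s7.png

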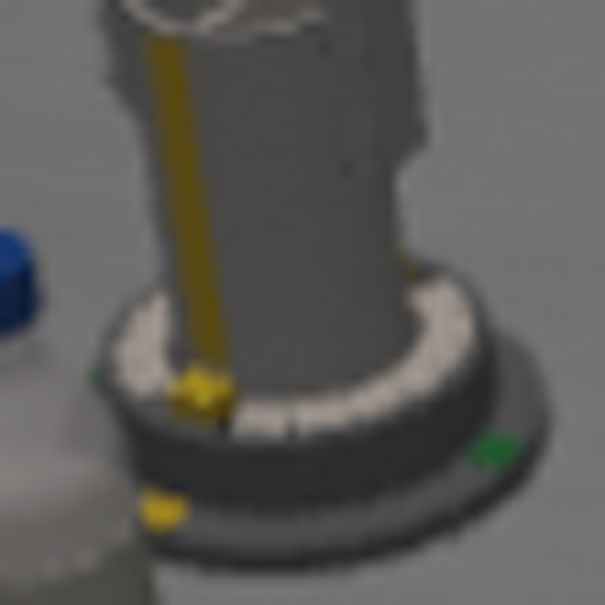

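The lugs are entering the slots (yellow lug at (203,397) in the crop) and there is almost no force. Next I press down.

Request:
servo_tool([
  [0,0,0.15,0,0,0],
  [0,0,0.3,0,0,0],
  [0,0,0.45,0,0,0],
  [0,0,0.6,0,0,0],
  [0,0,0.75,0,0,0],
  [0,0,0.9,0,0,0],
  [0,0,1.0,0,0,0],
  [0,0,1.0,0,0,0],
  [0,0,1.0,0,0,0],
  [0,0,1.0,0,0,0],
])

```text
clock: 8.15
eef_pos: [548.5, -353.4, 74.7]
eef_rot: [-3.141, 0.0, 2.871]
wrist_force: [-1.8, 0.6, 4.6]
finger_gap: 58.6
```

```bash
python3 - <<'E'
from h import *
s=read_state();print(s['clock'],s['eef_pos'],s['eef_pos'][2]-58.4,s['eef_rot'],s['finger_gap'],s['wrist_force'],s['moment'])
E
```

```text
8.15 [ 548.46719403 -353.40073926   74.7027507 ] 16.302750695496208 [-3.14149679e+00  3.64801750e-04  2.87081940e+00] 58.582202907039026 [-1.82269885  0.62953548  4.55888664] [ 0.26668094  0.12865576 -0.02378435]
```

Request:
servo_tool([
  [0,0,0.15,0,0,0],
  [0,0,0.3,0,0,0],
  [0,0,0.43,0,0,0],
  [0,0,0.43,0,0,0],
  [0,0,0.43,0,0,0],
  [0,0,0.43,0,0,0.03],
  [0,0,0.43,0,0,0.06],
  [0,0,0.43,0,0,0.1],
  [0,0,0.43,0,0,0.14],
  [0,0,0.43,0,0,0.18],
])

```text
clock: 8.98
eef_pos: [548.7, -353.7, 70.5]
eef_rot: [-3.141, 0.001, 2.689]
wrist_force: [-0.8, 0.1, 5.3]
finger_gap: 58.8
```

```bash
python3 - <<'E'
from h import *
s=read_state();print(s['clock'],s['eef_pos'],s['eef_pos'][2]-58.4,s['eef_rot'],s['finger_gap'],s['wrist_force'],s['moment'])
c=camera('scene');save(c,'s8.png',(130,150,185,205),11)
E
```

```text
8.9833 [ 548.65571606 -353.65964588   70.54549774] 12.14549773665086 [-3.14128765e+00  1.22291477e-03  2.68884085e+00] 58.79470763017981 [-0.83396915  0.08819816  5.27336228] [0.05356731 0.08851067 0.04631426]
```

View pics/s8.png

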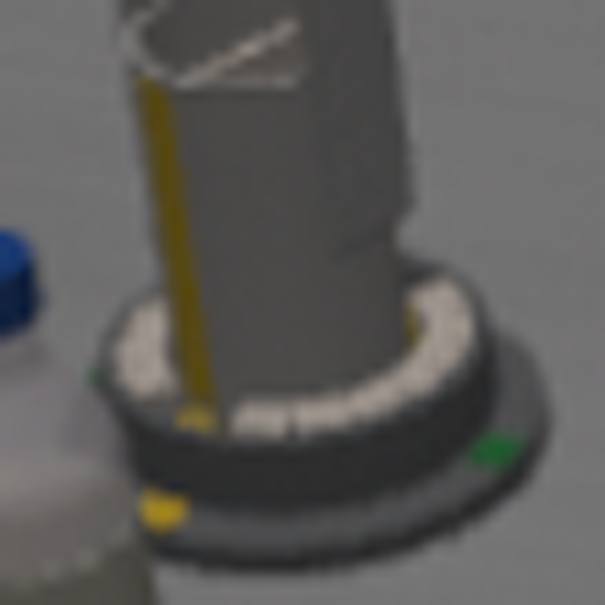

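Request:
servo_tool([
  [0,0,0.03,0,0,0.05],
  [0,0,0.03,0,0,0.1],
  [0,0,0.03,0,0,0.15],
  [0,0,0.03,0,0,0.2],
  [0,0,0.03,0,0,0.25],
  [0,0,0.03,0,0,0.3],
  [0,0,0.03,0,0,0.35],
  [0,0,0.03,0,0,0.4],
  [0,0,0.03,0,0,0.45],
  [0,0,0.03,0,0,0.5],
])

```text
clock: 9.87
eef_pos: [548.7, -353.7, 70.2]
eef_rot: [3.141, 0.001, 2.188]
wrist_force: [-0.6, 0.3, 6.1]
finger_gap: 58.5
```

```bash
python3 - <<'E'
from h import *
s=read_state();print(s['clock'],s['eef_pos'],s['eef_pos'][2]-58.4,s['eef_rot'],s['finger_gap'],s['wrist_force'],s['moment'])
c=camera('scene');save(c,'s9.png',(130,150,185,205),11)
E
```

```text
9.8667 [ 548.67202601 -353.65486331   70.24281685] 11.842816851965047 [3.14126750e+00 1.26547578e-03 2.18837500e+00] 58.493124115041745 [-0.61155553  0.26138123  6.10250347] [0.06879743 0.03860456 0.11269089]
```

View pics/s9.png

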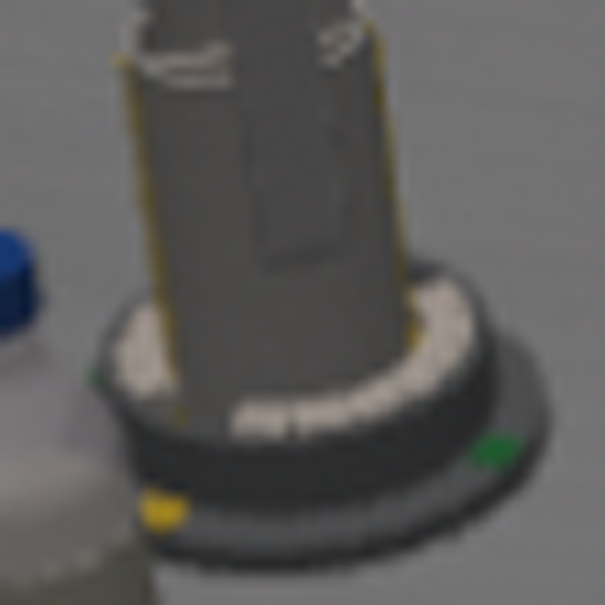

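Request:
servo_tool([
  [0,0,0,0,0,0.07],
  [0,0,0,0,0,0.14],
  [0,0,0,0,0,0.21],
  [0,0,0,0,0,0.28],
  [0,0,0,0,0,0.35],
  [0,0,0,0,0,0.42],
  [0,0,0,0,0,0.49],
  [0,0,0,0,0,0.56],
  [0,0,0,0,0,0.62],
  [0,0,0,0,0,0.65],
])

```text
clock: 10.75
eef_pos: [548.7, -353.6, 70.3]
eef_rot: [3.14, 0.001, 1.537]
wrist_force: [0.8, 0.7, 7.3]
finger_gap: 58.7
```

```bash
python3 - <<'E'
from h import *
s=read_state();print(s['clock'],s['eef_pos'],s['eef_pos'][2]-58.4,s['eef_rot'],s['finger_gap'],s['wrist_force'],s['moment'])
E
```

```text
10.75 [ 548.74867192 -353.63718788   70.27217033] 11.872170332543043 [3.14043164e+00 8.33421759e-04 1.53739801e+00] 58.66513518640043 [0.76258939 0.73022108 7.26786172] [0.06227404 0.00205951 0.08847622]
```

Turned 1.33 rad so far with no stop felt. I'll continue gently until it stops.

Request:
servo_tool([
  [0,0,0,0,0,0.02],
  [0,0,0,0,0,0.04],
  [0,0,0,0,0,0.06],
  [0,0,0,0,0,0.08],
  [0,0,0,0,0,0.1],
  [0,0,0,0,0,0.12],
  [0,0,0,0,0,0.12],
  [0,0,0,0,0,0.12],
  [0,0,0,0,0,0.12],
  [0,0,0,0,0,0.12],
])

```text
clock: 11.58
eef_pos: [549.6, -353.5, 70.4]
eef_rot: [3.139, 0.001, 1.422]
wrist_force: [6.8, 0.4, 4.4]
finger_gap: 58.2
```

```bash
python3 - <<'E'
from h import *
s=read_state();print(s['clock'],s['eef_pos'],s['eef_pos'][2]-58.4,s['eef_rot'],s['finger_gap'],s['wrist_force'],s['moment'])
c=camera('scene');save(c,'s10.png',(130,150,185,205),11)
E
```

```text
11.5833 [ 549.56206247 -353.48142437   70.39827661] 11.998276610508277 [3.13862374e+00 1.07683453e-03 1.42236621e+00] 58.170141584933745 [6.82033675 0.3558883  4.36375739] [ 0.05484077 -1.38670716  1.2104546 ]
```

View pics/s10.png

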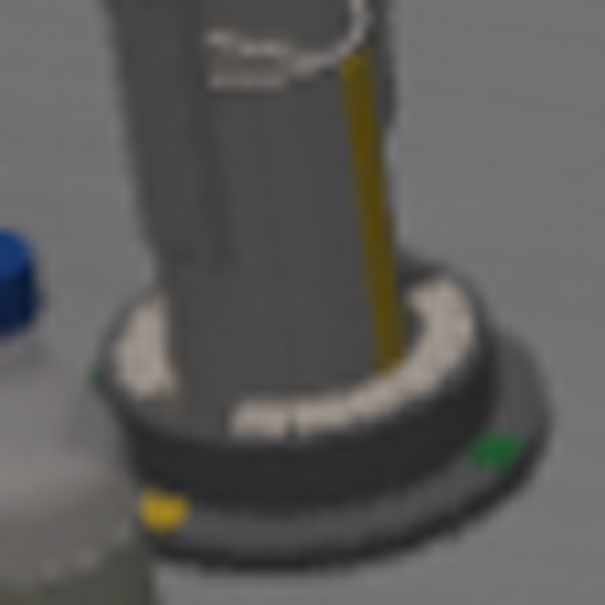

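The stop is reached: the moment about z jumped to 1.2 N m, and the −x stripe now points to the right green mark. I'll ease off the torque, let the spring lift it 4 mm, and release.

Request:
servo_tool([
  [0,0,0,0,0,-0.02],
  [0,0,-0.1,0,0,-0.03],
  [0,0,-0.2,0,0,-0.03],
  [0,0,-0.3,0,0,-0.03],
  [0,0,-0.4,0,0,-0.03],
  [0,0,-0.4,0,0,-0.03],
  [0,0,-0.4,0,0,-0.03],
  [0,0,-0.4,0,0,-0.03],
  [0,0,-0.4,0,0,-0.03],
  [0,0,-0.4,0,0,-0.03],
])

```text
clock: 12.47
eef_pos: [549.4, -353.5, 73.5]
eef_rot: [3.139, 0.0, 1.451]
wrist_force: [8.4, -1.1, -3.0]
finger_gap: 58.5
```

Request:
servo_tool([
  [0,0,0,0,0,0],
  [0,0,0,0,0,0],
  [0,0,0,0,0,0],
  [0,0,0,0,0,0],
  [0,0,0,0,0,0],
  [0,0,0,0,0,0],
  [0,0,0,0,0,0],
  [0,0,0,0,0,0],
  [0,0,0,0,0,0],
  [0,0,0,0,0,0],
], gripper=9.0)

```text
clock: 13.3
eef_pos: [548.4, -353.4, 73.9]
eef_rot: [3.142, 0.0, 1.451]
wrist_force: [-0.5, 0.6, -0.7]
finger_gap: 89.9
```

```bash
python3 - <<'E'
from h import *
s=read_state();print(s['clock'],s['eef_pos'],s['eef_pos'][2]-58.4,s['eef_rot'],s['finger_gap'],s['wrist_force'],s['moment'],s['joints'])
E
```

```text
13.3 [ 548.35702101 -353.37526284   73.86770572] 15.467705723343947 [3.14154544e+00 1.62007700e-05 1.45075305e+00] 89.91567948211689 [-0.45059174  0.63033781 -0.71254375] [-0.11748867  0.09238105 -0.0159777 ] [-6.28583855e-01  6.49316476e-01  1.32814250e+00  9.62261873e-06
  1.16408455e+00 -5.08544382e-01]
```

Request:
servo_tool([
  [0,0,-4,0,0,0],
  [0,0,-8,0,0,0],
  [0,0,-12,0,0,0],
  [0,0,-15,0,0,0],
  [0,0,-15,0,0,0],
  [0,0,-15,0,0,0],
  [-20,20,-15,0,0,0],
  [-20,20,-15,0,0,0],
  [-20,20,-15,0,0,0],
  [-20,20,-15,0,0,0],
])

```text
clock: 14.13
eef_pos: [632.0, -459.4, 222.3]
eef_rot: [-3.139, -0.002, 1.45]
wrist_force: [-0.6, 0.5, 0.3]
finger_gap: 89.8
```

```bash
python3 - <<'E'
from h import *
s=read_state();print(s['clock'],s['eef_pos'],s['eef_rot'],s['joints'])
c=camera('scene');save(c,'s11.png',(110,110,190,210),7)
c=camera('top');save(c,'t11.png',(370,170,490,290),6)
E
```

```text
14.1333 [ 631.99971845 -459.41663193  222.32355096] [-3.13880581e+00 -1.64490661e-03  1.45035823e+00] [-6.75404591e-01  8.99130398e-01  5.63205370e-01 -7.08374620e-05
  1.68249220e+00 -5.54976566e-01]
```

View pics/s11.png

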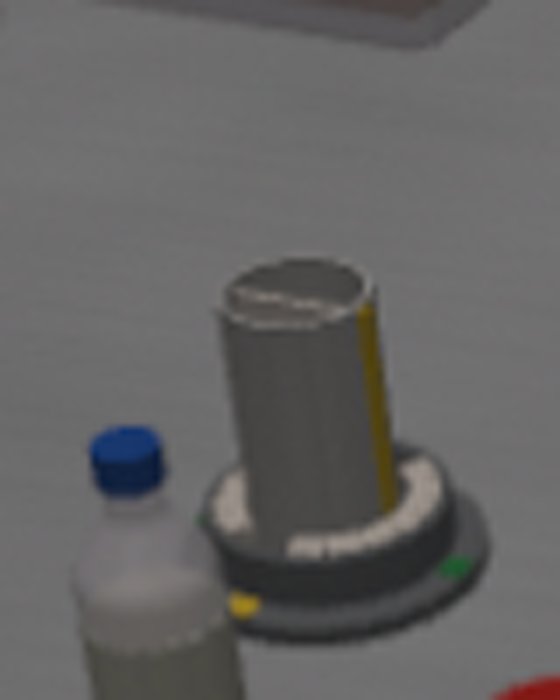

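View pics/t11.png

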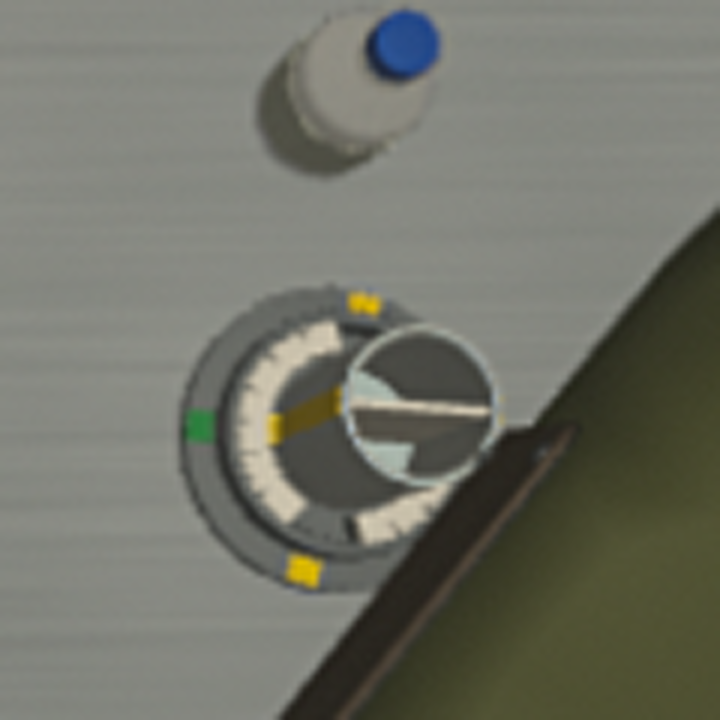

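```bash
python3 - <<'E'
from h import *
from scipy.optimize import least_squares
c=camera('top')
f=lambda x,y,z:onz(c,370+(x+.5)/6-.5,170+(y+.5)/6-.5,z).round(1)
for z in(115,121,127):print(z,f(420,407,z))
print('div',f(345,405,116),f(490,411,116),'lug stripe',f(272,428,32), 'stripe top',f(340,402,121))
s=camera('scene')
for z in(115,121):print(z,onz(s,110+300/7-.5,110+293/7-.5,z))
D=[([.300476,1.5216104,1.3206647],549.74,204.87),([.132157,1.744529,1.265099],471.67,197.30),([.488472,1.345341,1.309543],621.15,169.31),([.606644,1.438187,1.096812],622.39,58.41),([.5534562,1.239324,1.349535],651.37,173.02),([.649316,1.328142,1.1640845],652.36,73.87),([.89913,.563205,1.682492],781.32,222.32)]
def fk(p,q):
    a=q[0];b=a+q[1];e=b+q[2]
    return np.array([p[0]+p[1]*np.sin(a)+p[2]*np.sin(b)+p[3]*np.cos(b)+p[5]*np.sin(e), p[4]+p[1]*np.cos(a)+p[2]*np.cos(b)-p[3]*np.sin(b)+p[5]*np.cos(e)])
r=least_squares(lambda p:np.concatenate([fk(p,q)-[x,z] for q,x,z in D]),[0,400,400,0,400,300])
print(r.x.round(1),r.fun.round(2))
E
```

```text
115 [ 547.4 -355.2  115. ]
121 [ 546.7 -353.3  121. ]
127 [ 546.  -351.5  127. ]
div [ 548.4 -327.7  116. ] [ 545.5 -380.3  116. ] lug stripe [ 549.7 -322.5   32. ] stripe top [ 548.9 -324.6  121. ]
115 [ 542.07561363 -358.83255875  115.        ]
121 [ 552.27781518 -353.22889005  121.        ]
[  1.7 423.6 447.3  40.9 254.8 303.7] [-0.01 -0.07 -0.07 -0.07  0.   -0.02  0.02  0.06  0.01 -0.01  0.04  0.06
  0.01  0.06]
```

```bash
python3 - <<'E'
from h import *
import pickle
t=pickle.load(open('top0.pkl','rb'));s=pickle.load(open('scene0.pkl','rb'))
save(t,'tr2.png',(90,210,160,265),11)
save(s,'sr2.png',(385,170,450,225),12)
E
```

```text
(no output)
```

View pics/tr2.png

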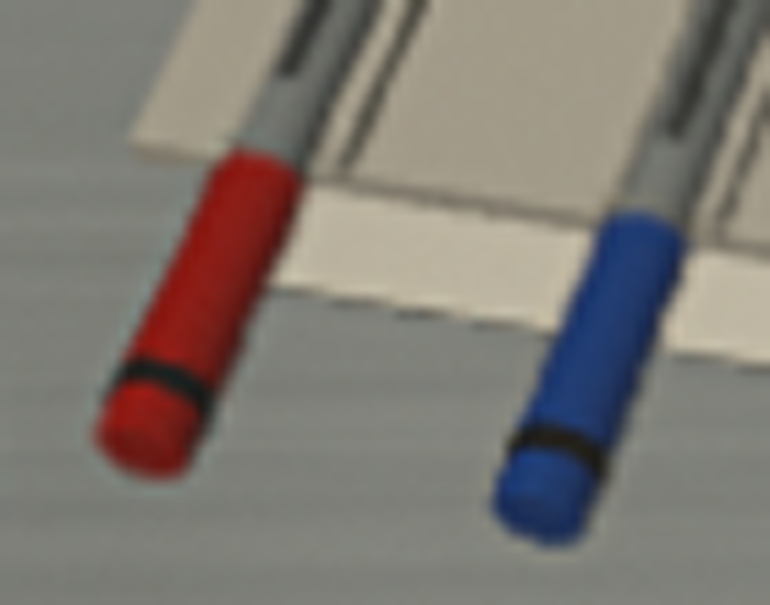

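View pics/sr2.png

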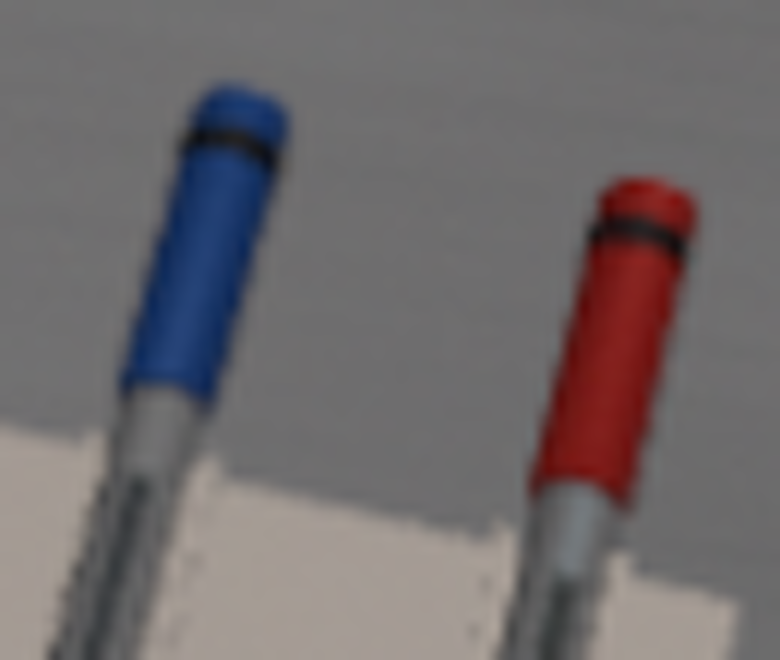

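```bash
cat > tri.py <<'E'
from h import *
import pickle
from scipy.optimize import least_squares
t=pickle.load(open('top0.pkl','rb'));s=pickle.load(open('scene0.pkl','rb'))
px=lambda x,y,k,x0,y0:np.array([x0+(x+.5)/k-.5,y0+(y+.5)/k-.5])
T=lambda x,y:px(x,y,11,90,210); S=lambda x,y:px(x,y,12,385,170)
obs={'red':[(t,120,T(263,172)),(t,190,T(150,448)),(s,120,S(583,495)),(s,190,S(650,195))],
'blue':[(t,120,T(648,226)),(t,190,T(545,513)),(s,120,S(168,393)),(s,190,S(240,103))]}
def ax(p,sv):
    return np.array(p[:3])+sv*np.array([np.cos(p[3])*np.cos(p[4]),np.sin(p[3])*np.cos(p[4]),np.sin(p[4])])
res={}
for n,o in obs.items():
    f=lambda p:np.concatenate([proj(c,ax(p,sv))-m for c,sv,m in o]+[[ (p[4]-np.pi/6)*30]])
    r=least_squares(f,[680,300,10,np.radians(171),np.pi/6]);res[n]=r.x
    print(n,r.x.round(3),np.degrees(r.x[3:]).round(1),r.fun.round(2),'s145',ax(r.x,145).round(1),'s190',ax(r.x,190).round(1))
E
python3 tri.py
```

```text
red [6.89999e+02 3.45934e+02 2.32700e+01 2.99800e+00 5.21000e-01] [171.8  29.9] [ 0.29 -0.07 -0.03  0.09  0.23  0.21  0.04 -0.24 -0.07] s145 [565.5 363.9  95.5] s190 [526.9 369.5 117.9]
blue [6.77720e+02 2.65286e+02 2.52040e+01 2.99900e+00 5.16000e-01] [171.8  29.6] [ 0.08  0.16  0.14 -0.15  0.05  0.26  0.2  -0.3  -0.23] s145 [552.9 283.3  96.8] s190 [514.1 288.9 119. ]
```

```bash
cat > ik.py <<'E'
from h import *
P=[1.7,423.6,447.3,40.9,254.8,303.7]
LO=np.array([-3.03,-.79,.23,-1.04,0,-2.55]);HI=np.array([3.03,2.21,2.52,4.18,3.07,2.55])
from scipy.optimize import fsolve
def ik(pos,Rt):
    w=np.array(pos)-P[5]*Rt.as_matrix()[:,2]
    q1=np.arctan2(w[1],w[0]); r=np.hypot(w[0],w[1])-P[0]; z=w[2]-P[4]
    L2=np.hypot(P[2],P[3]); off=np.arctan2(P[3],P[2]) # dir angle = b+off
    D2=r*r+z*z; ce=(D2-P[1]**2-L2**2)/(2*P[1]*L2)
    if abs(ce)>1: return None
    e=np.arccos(ce); q3=e-off; q2=np.arctan2(r,z)-np.arctan2(L2*np.sin(e),P[1]+L2*ce)
    Rw=(R.from_euler('z',q1)*R.from_euler('y',q2+q3)).inv()*Rt*R.from_euler('z',-np.pi/2)
    q4,q5,q6=Rw.as_euler('ZYZ')
    out=[]
    for k in(-2*np.pi,0,2*np.pi):
        for m in(-2*np.pi,0,2*np.pi):
            out.append(np.array([q1,q2,q3,q4+k,q5,q6+m]))
    return out
def show(pos,Rt):
    for q in ik(pos,Rt) or []:
        ok=np.all(q>LO)&np.all(q<HI)
        if ok: print('   ok',q.round(2),'margin',np.minimum(q-LO,HI-q).min().round(2))
def toolR(zdir,ydir):
    z=np.array(zdir)/np.linalg.norm(zdir); y=np.array(ydir)-np.dot(ydir,z)*z; y/=np.linalg.norm(y)
    return R.from_matrix(np.c_[np.cross(y,z),y,z])
yaw=np.radians(-8.3)
def pick(g,tilt,sgn,back=0):
    el=np.radians(30+tilt); d=np.array([np.cos(yaw)*np.cos(el),np.sin(yaw)*np.cos(el),-np.sin(el)])
    y=sgn*np.array([-np.sin(yaw),np.cos(yaw),0])
    Rt=toolR(d,y); return np.array(g)+18.8*d-back*d,Rt
G={'red':[565.5,364,95.5],'blue':[553,283.3,96.8]}
E
python3 - <<'E'
from ik import *
s=read_state();print(s['joints'].round(3));show(s['eef_pos'],R.from_euler('xyz',s['eef_rot']))
for n in G:
  for tilt in(0,15,30):
    for sg in(1,-1):
      p,Rt=pick(G[n],tilt,sg);print(n,tilt,sg,p.round(1));show(p,Rt)
# final vertical over cup: jaw along cup x (yaw -95deg)
for ps in(np.radians(-5),np.radians(175)):
  print('cup',ps);show([548,-353,250],down(ps))
E
```

```text
[-0.675  0.896  0.571  0.     1.68  -0.554]
   ok [-0.63  0.9   0.57  0.    1.68 -0.51] margin 0.34
red 0 1 [581.6 361.6  86.1]
red 0 -1 [581.6 361.6  86.1]
red 15 1 [578.7 362.1  82.2]
red 15 -1 [578.7 362.1  82.2]
red 30 1 [574.8 362.6  79.2]
   ok [ 0.74  0.54  1.6  -0.61  0.74 -0.29] margin 0.43
red 30 -1 [574.8 362.6  79.2]
blue 0 1 [569.1 280.9  87.4]
blue 0 -1 [569.1 280.9  87.4]
blue 15 1 [566.2 281.4  83.5]
blue 15 -1 [566.2 281.4  83.5]
blue 30 1 [562.3 281.9  80.5]
   ok [ 0.64  0.42  1.78 -0.62  0.65 -0.34] margin 0.42
blue 30 -1 [562.3 281.9  80.5]
cup -0.08726646259971647
   ok [-0.57  0.51  1.13 -0.    1.5   1.09] margin 0.9
cup 3.0543261909900767
   ok [-0.57  0.51  1.13  0.    1.5  -2.06] margin 0.49
```

```bash
cat >> ik.py <<'E'
D=[([.300476,1.5216104,1.3206647],549.74,204.87),([.132157,1.744529,1.265099],471.67,197.30),([.488472,1.345341,1.309543],621.15,169.31),([.606644,1.438187,1.096812],622.39,58.41),([.5534562,1.239324,1.349535],651.37,173.02),([.649316,1.328142,1.1640845],652.36,73.87),([.89913,.563205,1.682492],781.32,222.32)]
from scipy.optimize import least_squares
LAT=36.4
def fk2(p,q):
    a=q[0];b=a+q[1];e=b+q[2]
    return np.array([p[0]+p[1]*np.sin(a)+p[2]*np.sin(b)+p[3]*np.cos(b)+p[5]*np.sin(e), p[4]+p[1]*np.cos(a)+p[2]*np.cos(b)-p[3]*np.sin(b)+p[5]*np.cos(e)])
r=least_squares(lambda p:np.concatenate([fk2(p,q)-[np.sqrt(x*x-LAT**2),z] for q,x,z in D]),P); P=list(r.x)
def ik(pos,Rt):
    w=np.array(pos)-P[5]*Rt.as_matrix()[:,2]
    rr=np.sqrt(w[0]**2+w[1]**2-LAT**2); q1=np.arctan2(w[1],w[0])-np.arctan2(LAT,rr); r=rr-P[0]; z=w[2]-P[4]
    L2=np.hypot(P[2],P[3]); off=np.arctan2(P[3],P[2])
    ce=(r*r+z*z-P[1]**2-L2**2)/(2*P[1]*L2)
    if abs(ce)>1: return None
    e=np.arccos(ce); q3=e-off; q2=np.arctan2(r,z)-np.arctan2(L2*np.sin(e),P[1]+L2*ce)
    Rw=(R.from_euler('z',q1)*R.from_euler('y',q2+q3)).inv()*Rt*R.from_euler('z',-np.pi/2)
    q4,q5,q6=Rw.as_euler('ZYZ')
    w=lambda a,l,h:min([a+k*2*np.pi for k in(-1,0,1)],key=lambda v:max(l-v,v-h))
    return np.array([q1,q2,q3,w(q4,LO[3],HI[3]),q5,w(q6,LO[5],HI[5])])
def show(pos,Rt):
    q=ik(pos,Rt)
    print('   ',None if q is None else (q.round(2),'margin',np.minimum(q-LO,HI-q).round(2).min()))
E
python3 - <<'E'
from ik import *
import ik
print(np.round(ik.P,1),ik.r.fun.round(2),[ (np.arctan2(y,x)-np.arctan2(36.4,np.sqrt(x*x+y*y-36.4**2))).round(4) for x,y in((193.54,514.54),(618.86,-66.23),(548.36,-353.38))])
s=read_state();print(s['joints'].round(3));show(s['eef_pos'],R.from_euler('xyz',s['eef_rot']))
for n in G:
  for tilt in(0,10,15,20,30,45,60):
    for sg in(1,-1):
      p,Rt=pick(G[n],tilt,sg);print(n,tilt,sg,p.round(1));show(p,Rt)
for ps in(np.radians(-5),np.radians(175)):
  print('cup',ps);show([548,-353,250],down(ps))
E
```

```text
[  0.  424.2 447.5  41.  237.9 287.3] [-0.01 -0.    0.02  0.   -0.01  0.    0.01 -0.   -0.04 -0.01  0.01 -0.
  0.02  0.  ] [np.float64(1.1448), np.float64(-0.1651), np.float64(-0.6283)]
[-0.675  0.896  0.571  0.     1.68  -0.554]
    (array([-0.67,  0.9 ,  0.57,  0.  ,  1.68, -0.55]), 'margin', np.float64(0.34))
red 0 1 [581.6 361.6  86.1]
    (array([0.8 , 0.61, 1.78, 4.67, 0.78, 0.67]), 'margin', np.float64(-0.49))
red 0 -1 [581.6 361.6  86.1]
    (array([ 0.8 ,  0.61,  1.78,  4.67,  0.78, -2.48]), 'margin', np.float64(-0.49))
red 10 1 [579.8 361.9  83.4]
    (array([ 0.76,  0.56,  1.73, -1.3 ,  0.67,  0.35]), 'margin', np.float64(-0.26))
red 10 -1 [579.8 361.9  83.4]
    (array([ 0.76,  0.56,  1.73, -1.3 ,  0.67, -2.79]), 'margin', np.float64(-0.26))
red 15 1 [578.7 362.1  82.2]
    (array([ 0.74,  0.55,  1.7 , -1.12,  0.65,  0.16]), 'margin', np.float64(-0.08))
red 15 -1 [578.7 362.1  82.2]
    (array([ 0.74,  0.55,  1.7 , -1.12,  0.65, -2.98]), 'margin', np.float64(-0.43))
red 20 1 [577.5 362.3  81.1]
    (array([ 0.71,  0.54,  1.67, -0.93,  0.65, -0.03]), 'margin', np.float64(0
[... 1913 characters left out ...]
 ]), 'margin', np.float64(-0.15))
blue 45 1 [557.8 282.6  78.6]
    (array([ 0.48,  0.48,  1.61, -0.2 ,  0.85, -0.83]), 'margin', np.float64(0.84))
blue 45 -1 [557.8 282.6  78.6]
    (array([ 0.48,  0.48,  1.61, -0.2 ,  0.85,  2.32]), 'margin', np.float64(0.23))
blue 60 1 [553.  283.3  78. ]
    (array([ 0.41,  0.58,  1.43,  0.  ,  1.13, -1.01]), 'margin', np.float64(1.04))
blue 60 -1 [553.  283.3  78. ]
    (array([0.41, 0.58, 1.43, 0.  , 1.13, 2.13]), 'margin', np.float64(0.42))
cup -0.08726646259971647
    (array([-0.63,  0.51,  1.13, -0.  ,  1.5 ,  1.03]), 'margin', np.float64(0.9))
cup 3.0543261909900767
    (array([-0.63,  0.51,  1.13,  0.  ,  1.5 , -2.11]), 'margin', np.float64(0.44))
```

```bash
cat >> ik.py <<'E'
def place(pt,hyaw,tilt,sg=145.,lean=0.):
    """tool pose with trier vertical, point at pt; lean: handle leans toward hyaw by lean rad"""
    h=np.array([np.cos(hyaw),np.sin(hyaw),0]); a=np.array([0,0,1.])*np.cos(lean)+h*np.sin(lean)
    th=np.radians(tilt)-lean
    z=h*np.sin(th)-np.array([0,0,1.])*np.cos(th)
    x=h*np.cos(th)+np.array([0,0,1])*np.sin(th)  # placeholder sign check
    y=np.cross(z,[0,0,1.])if False else None
    # at pick x_tool = h-ish, y = z x x
    y=np.cross(z,h); y/=np.linalg.norm(y)
    Rt=toolR(z,y); g=np.array(pt)+sg*a
    return g+18.8*z,Rt
E
python3 - <<'E'
from ik import *
p,Rp=pick(G['red'],30,1)
t=np.array([-np.cos(yaw)*np.cos(np.pi/6),-np.sin(yaw)*np.cos(np.pi/6),.5])
print('trier axis in tool',Rp.inv().apply(t))
C=np.array([548,-353.3,0]); cy=np.array([np.cos(np.radians(-5)),np.sin(np.radians(-5)),0])
for tilt in(20,25,30):
 for hy in(-5,175):
  for side in(1,-1):
   for z in(23,150):
    q,Rt=place(C+cy*side*13.75+[0,0,z],np.radians(hy),tilt)
    print(tilt,hy,side,z,q.round(1),'trier',Rt.inv().apply([0,0,1]).round(3));show(q,Rt)
E
```

```text
trier axis in tool [ 5.00000000e-01 -2.05968562e-17 -8.66025404e-01]
20 -5 1 23 [ 568.1 -355.1  150.3] trier [ 0.342  0.    -0.94 ]
    (array([-0.7 ,  0.44,  1.5 ,  0.25,  0.92,  0.84]), 'margin', np.float64(0.92))
20 -5 1 150 [ 568.1 -355.1  277.3] trier [ 0.342  0.    -0.94 ]
    (array([-0.7 ,  0.34,  1.34,  0.21,  1.18,  0.91]), 'margin', np.float64(1.11))
20 -5 -1 23 [ 540.7 -352.7  150.3] trier [ 0.342  0.    -0.94 ]
    (array([-0.73,  0.39,  1.57,  0.26,  0.91,  0.8 ]), 'margin', np.float64(0.91))
20 -5 -1 150 [ 540.7 -352.7  277.3] trier [ 0.342  0.    -0.94 ]
    (array([-0.73,  0.29,  1.41,  0.22,  1.17,  0.87]), 'margin', np.float64(1.08))
20 175 1 23 [ 555.3 -353.9  150.3] trier [ 0.342  0.    -0.94 ]
    (array([-0.56,  0.82,  0.9 , -0.16,  1.73, -2.04]), 'margin', np.float64(0.51))
20 175 1 150 [ 555.3 -353.9  277.3] trier [ 0.342  0.    -0.94 ]
    (array([-0.56,  0.77,  0.69, -0.17,  1.98, -2.08]), 'margin', np.float64(0.46))
20 175 -1 23 [ 527.9 -351.5  150.3] trier [ 0.342  0.    -0.94 ]
    (array([-0.57,  0.75,  1.01, -0.16,  1.69, -2.05]), 'margin', np.float64(
[... 1827 characters left out ...]
[ 0.5   -0.    -0.866]
    (array([-0.77,  0.22,  1.54,  0.39,  1.  ,  0.74]), 'margin', np.float64(0.98))
30 175 1 23 [ 552.3 -353.7  151.7] trier [ 0.5   -0.    -0.866]
    (array([-0.53,  0.95,  0.73, -0.23,  1.94, -2.05]), 'margin', np.float64(0.5))
30 175 1 150 [ 552.3 -353.7  278.7] trier [ 0.5   -0.    -0.866]
    (array([-0.53,  0.92,  0.49, -0.27,  2.2 , -2.12]), 'margin', np.float64(0.26))
30 175 -1 23 [ 524.9 -351.3  151.7] trier [ 0.5   -0.    -0.866]
    (array([-0.55,  0.87,  0.86, -0.24,  1.88, -2.05]), 'margin', np.float64(0.5))
30 175 -1 150 [ 524.9 -351.3  278.7] trier [ 0.5   -0.    -0.866]
    (array([-0.55,  0.82,  0.66, -0.26,  2.12, -2.12]), 'margin', np.float64(0.43))
```

```bash
python3 - <<'E'
from ik import *
p,Rt=pick(G['red'],30,1,back=90);print(p);show(p,Rt)
rows(p,Rt)
s=read_state();p0=s['eef_pos'];R0=R.from_euler('xyz',s['eef_rot']);w=(R0.inv()*Rt).as_rotvec()
for a in np.linspace(0,1,6): show(p0+a*(p-p0),R0*R.from_rotvec(a*w))
E
```

```text
[530.27288191 369.13908076 157.16100875]
    (array([ 0.72,  0.39,  1.62, -0.53,  0.85, -0.41]), 'margin', np.float64(0.51))
dist 835.9741583243558 deg 92.60893245539577 min rows 20.047341926243547
row [80.905, -19.95, 6.702, -0.405, -0.419, -1.508]
    (array([-0.67,  0.9 ,  0.57,  0.  ,  1.68, -0.55]), 'margin', np.float64(0.34))
    (array([-0.49,  0.52,  1.21, -0.03,  1.3 , -0.66]), 'margin', np.float64(0.98))
    (array([-0.23,  0.31,  1.55, -0.1 ,  1.07, -0.68]), 'margin', np.float64(0.94))
    (array([ 0.09,  0.21,  1.73, -0.22,  0.93, -0.6 ]), 'margin', np.float64(0.79))
    (array([ 0.43,  0.25,  1.74, -0.38,  0.86, -0.47]), 'margin', np.float64(0.66))
    (array([ 0.72,  0.39,  1.62, -0.53,  0.85, -0.41]), 'margin', np.float64(0.51))
```

Request:
servo_tool([
  [40.4,-10,3.3,-0.2,-0.21,-0.75],
  [40.4,-10,3.3,-0.2,-0.21,-0.75],
  [40.4,-10,3.3,-0.2,-0.21,-0.75],
  [40.4,-10,3.3,-0.2,-0.21,-0.75],
  [40.4,-10,3.3,-0.2,-0.21,-0.75],
  [40.4,-10,3.3,-0.2,-0.21,-0.75],
  [40.4,-10,3.3,-0.2,-0.21,-0.75],
  [40.4,-10,3.3,-0.2,-0.21,-0.75],
  [40.4,-10,3.3,-0.2,-0.21,-0.75],
  [40.4,-10,3.3,-0.2,-0.21,-0.75],
], gripper=5)

```text
clock: 15.17
eef_pos: [582.3, -73.9, 195.0]
eef_rot: [3.032, 0.263, 2.192]
wrist_force: [1.2, -0.0, -0.4]
finger_gap: 50.0
```

```bash
python3 - <<'E'
from ik import *
c=camera('top');save(c,'t12.png',(400,210,470,270),9)
s=read_state();print(s['clock'],s['eef_pos'],s['eef_rot'],s['joints'].round(3))
p,Rt=pick(G['red'],30,1,back=90);rows(p,Rt)
E
```

```text
15.2167 [581.64470053 -68.00988754 194.24420474] [3.03230675 0.26088135 2.19550812] [-0.127  0.248  1.64  -0.135  0.999 -0.707]
dist 441.71647881024165 deg 46.24450207314021 min rows 10.592721314394284
row [38.118, 21.964, -3.966, -0.203, -0.207, -0.753]
```

View pics/t12.png

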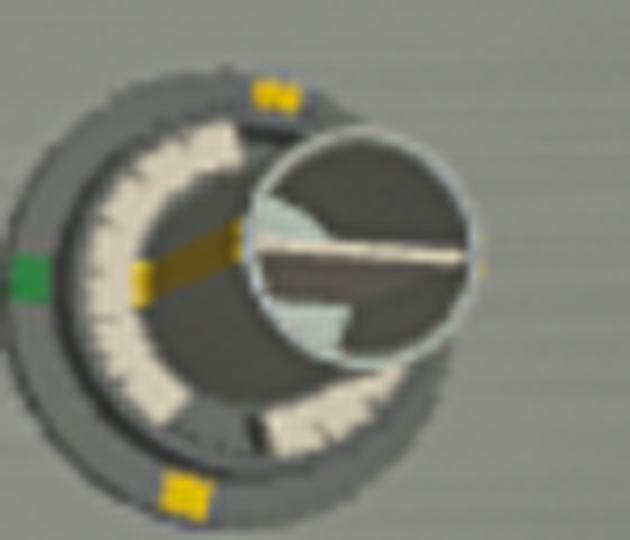

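Request:
servo_tool([
  [38.1,22,-4,-0.2,-0.21,-0.75],
  [38.1,22,-4,-0.2,-0.21,-0.75],
  [38.1,22,-4,-0.2,-0.21,-0.75],
  [38.1,22,-4,-0.2,-0.21,-0.75],
  [38.1,22,-4,-0.2,-0.21,-0.75],
  [38.1,22,-4,-0.2,-0.21,-0.75],
  [38.1,22,-4,-0.2,-0.21,-0.75],
  [38.1,22,-4,-0.2,-0.21,-0.75],
  [38.1,22,-4,-0.2,-0.21,-0.75],
  [38.1,22,-4,-0.2,-0.21,-0.75],
])

```text
clock: 16.05
eef_pos: [536.1, 337.5, 159.8]
eef_rot: [-3.138, 0.526, 2.992]
wrist_force: [1.6, -0.4, -0.6]
finger_gap: 50.0
```

```bash
python3 - <<'E'
from ik import *
c=camera('top')
f=lambda x,y,z:onz(c,400+(x+.5)/9-.5,210+(y+.5)/9-.5,z).round(1)
print('rim',f(364,247,121),'div',f(252,240,116),f(470,258,116),'diam',f(243,247,121),f(485,247,121))
c=camera('scene');save(c,'s13.png',(340,150,480,270),5)
s=read_state();print(s['clock'],s['eef_pos'],s['eef_rot'],s['joints'].round(3))
p,Rt=pick(G['red'],30,1,back=60);rows(p,Rt)
E
```

```text
rim [ 547.6 -354.3  121. ] div [ 550.3 -328.9  116. ] [ 545.2 -381.4  116. ] diam [ 548.  -325.2  121. ] [ 547.2 -383.5  121. ]
16.15 [535.47004421 340.28175558 158.9015472 ] [-3.13741466  0.52495561  2.99622058] [ 0.665  0.361  1.643 -0.518  0.831 -0.465]
dist 39.67332124343094 deg 0.26683270996020797 min rows 0.951398590969567
row [0.898, 2.792, 2.672, -0.004, 0.001, -0.0]
```

View pics/s13.png

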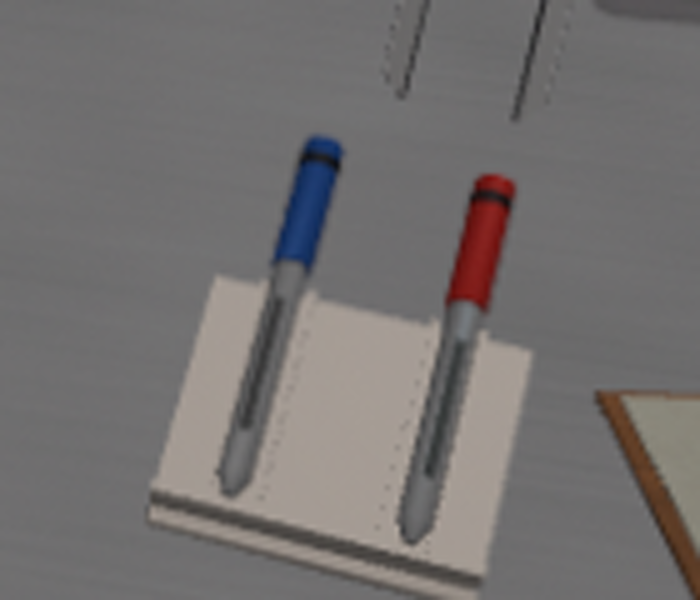

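Request:
servo_tool([
  [0.9,2.8,0,0,0,0],
  [0.9,2.8,0,0,0,0],
  [0.9,2.8,1,0,0,0],
  [0.9,2.8,2.7,0,0,0],
  [0.9,2.8,2.7,0,0,0],
  [0.9,2.8,2.7,0,0,0],
  [0.9,2.8,2.7,0,0,0],
  [0.9,2.8,2.7,0,0,0],
  [0.9,2.8,2.7,0,0,0],
  [0.9,2.8,2.7,0,0,0],
])

```text
clock: 16.98
eef_pos: [548.4, 362.8, 132.1]
eef_rot: [-3.137, 0.526, 2.99]
wrist_force: [-0.7, -0.5, -0.1]
finger_gap: 50.0
```

```bash
python3 - <<'E'
from ik import *
c=camera('scene');save(c,'s14.png',(380,140,470,230),7)
s=read_state();print(s['clock'],s['eef_pos'],s['eef_rot'])
p,Rt=pick(G['red'],30,1,back=0);rows(p,Rt)
k=lambda p:((proj(c,p)-[380,140]+.5)*7-.5).round(1)
m=Rt.as_matrix()
for y in(25,-25):print('tips',k(s['eef_pos']+m[:,1]*y))
E
```

```text
17.0333 [548.34367533 362.84399734 131.94457247] [-3.13728169  0.52585833  2.99056158]
dist 58.992155193259855 deg 0.5386673388367011 min rows 1.4146799806537136
row [0.382, 0.404, 5.873, -0.007, 0.002, -0.005]
tips [484.3 332.5]
tips [332.4 300.6]
```

View pics/s14.png

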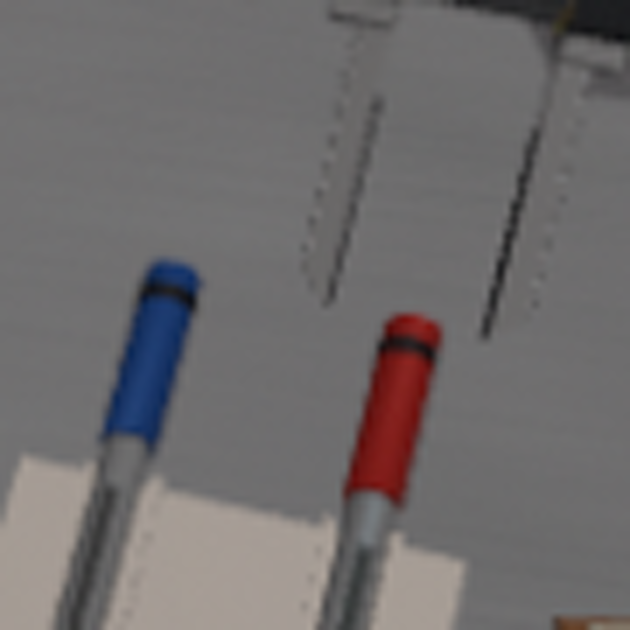

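Request:
servo_tool([
  [0.4,0.4,1,0,0,0],
  [0.4,0.4,2,0,0,0],
  [0.4,0.4,3,0,0,0],
  [0.4,0.4,4,0,0,0],
  [0.4,0.4,5,0,0,0],
  [0.4,0.4,5.8,0,0,0],
  [0.4,0.4,5.8,0,0,0],
  [0.4,0.4,5.8,0,0,0],
  [0.4,0.4,5.8,0,0,0],
  [0.4,0.4,5.8,0,0,0],
])

```text
clock: 17.87
eef_pos: [574.3, 362.9, 79.9]
eef_rot: [-3.138, 0.526, 2.99]
wrist_force: [-0.5, -0.4, -0.2]
finger_gap: 49.8
```

```bash
python3 - <<'E'
from ik import *
c=camera('scene');save(c,'s15.png',(380,140,470,230),7)
s=read_state();print(s['clock'],s['eef_pos'],s['eef_rot'],s['wrist_force'])
p,Rt=pick(G['red'],30,1,back=0);rows(p,Rt)
E
```

```text
17.9167 [574.32456583 362.85563258  79.97718905] [-3.13752386  0.52612842  2.99052818] [-0.39098936  0.801833    0.11927662]
dist 0.9208522865828371 deg 0.5335319111379676 min rows 0.07451563004720217
row [-0.005, -0.013, 0.091, -0.007, 0.003, -0.005]
```

View pics/s15.png

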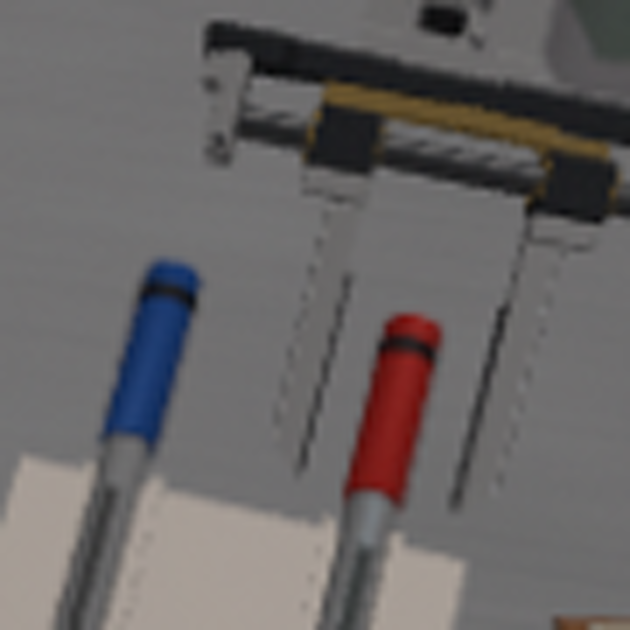

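The fingers straddle the red handle, with tips at (300,470) and (455,508) and the handle's axis between them. Closing.

Request:
servo_tool([
  [0,0,0,0,0,0],
  [0,0,0,0,0,0],
  [0,0,0,0,0,0],
  [0,0,0,0,0,0],
  [0,0,0,0,0,0],
  [0,0,0,0,0,0],
  [0,0,0,0,0,0],
  [0,0,0,0,0,0],
  [0,0,0,0,0,0],
  [0,0,0,0,0,0],
], gripper=1, grip_force=45)

```text
clock: 18.75
eef_pos: [574.3, 362.4, 79.3]
eef_rot: [-3.136, 0.525, 2.991]
wrist_force: [0.7, -3.5, 0.9]
finger_gap: 18.9
```

```bash
python3 - <<'E'
from ik import *
s=read_state();print(s['clock'],s['eef_pos'],s['eef_rot'],s['wrist_force'],s['finger_gap'],s['joints'].round(2))
# lift perpendicular-ish: world up 60 & back
p0=s['eef_pos'];R0=R.from_euler('xyz',s['eef_rot'])
print('world up in tool',R0.inv().apply([0,0,1]).round(3))
E
```

```text
18.75 [574.27413755 362.38141354  79.29848792] [-3.13637028  0.52536431  2.99051731] [ 0.7434465  -3.50819768  0.94184498] 18.923372331897614 [ 0.65  0.55  1.57 -0.58  0.73 -0.38]
world up in tool [-0.502 -0.005 -0.865]
```

```bash
cat > way.py <<'E'
from ik import *
C=np.array([547.9,-353.8,0]); cy=np.array([np.cos(np.radians(-5.7)),np.sin(np.radians(-5.7)),0])
s=read_state();p0=s['eef_pos'];R0=R.from_euler('xyz',s['eef_rot'])
E
python3 - <<'E'
from way import *
W=[(p0+[0,0,150],R0)]
def at(pt,h): return place(pt,np.radians(h),30)
for pt,h in (((560,230,150),171.8),((600,60,150),120),((600,-100,150),80),((590,-250,150),40),(tuple(C+cy*13.75+[0,0,150]),-5.7)):
    W.append(at(pt,h))
for d in(1,):
  prev=(p0,R0)
  for w in W:
    dp=np.linalg.norm(w[0]-prev[0]);da=np.degrees((prev[1].inv()*w[1]).magnitude())
    wv=(prev[1].inv()*w[1]).as_rotvec()
    print('->',w[0].round(),'rows',(dp/41.7).round(1),(da/7.16).round(1))
    for a in(.5,1): show(prev[0]+a*(w[0]-prev[0]),prev[1]*R.from_rotvec(a*wv))
    prev=w
E
```

```text
-> [574. 362. 229.] rows 3.6 0.0
    (array([ 0.67,  0.45,  1.53, -0.51,  0.85, -0.47]), 'margin', np.float64(0.53))
    (array([ 0.67,  0.38,  1.45, -0.46,  0.99, -0.56]), 'margin', np.float64(0.58))
-> [551. 231. 279.] rows 3.4 8.4
    (array([ 0.43,  0.47,  1.18, -0.  ,  1.5 , -0.99]), 'margin', np.float64(0.95))
    (array([ 0.25,  0.71,  0.85,  0.22,  2.07, -1.13]), 'margin', np.float64(0.62))
-> [595.  68. 279.] rows 4.1 7.2
    (array([ 0.05,  0.63,  0.98,  0.33,  1.95, -0.87]), 'margin', np.float64(0.75))
    (array([-0.14,  0.56,  1.08,  0.42,  1.82, -0.62]), 'margin', np.float64(0.85))
-> [602. -91. 279.] rows 3.8 5.6
    (array([-0.3 ,  0.49,  1.18,  0.47,  1.71, -0.46]), 'margin', np.float64(0.95))
    (array([-0.44,  0.44,  1.25,  0.5 ,  1.6 , -0.29]), 'margin', np.float64(1.02))
-> [ 597. -244.  279.] rows 3.7 5.6
    (array([-0.57,  0.4 ,  1.31,  0.53,  1.47, -0.1 ]), 'margin', np.float64(1.08))
    (array([-0.67,  0.37,  1.35,  0.53,  1.34,  0.11]), 'margin', np.float64(1.12))
-> [ 571. -356.  279.] rows 2.8 6.4
    (array([-0.72,  0.3 ,  1.43,  0.48,  1.16,  0.41]), 'margin', np.float64(1.09))
    (array([-0.74,  0.27,  1.48,  0.37,  0.99,  0.79]), 'margin', np.float64(0.99))
```

```bash
cat > go.py <<'E'
from way import *
import sys
a=list(map(float,sys.argv[1:]))
print(s['clock'],p0.round(1),s['wrist_force'].round(1),s['finger_gap'].round(1),s['joints'].round(2))
p,Rt=place(a[:3],np.radians(a[3]),30);rows(p,Rt)
E
python3 go.py 560 230 150 171.8
```

```text
Traceback (most recent call last):
  File "go.py", line 4, in <module>
    print(s['clock'],p0.round(1),s['wrist_force'].round(1),s['finger_gap'].round(1),s['joints'].round(2))
                                                           ^^^^^^^^^^^^^^^^^^^^^
AttributeError: 'float' object has no attribute 'round'
```

```bash
sed -i "s/s\['finger_gap'\].round(1)/s['finger_gap']/" go.py; python3 go.py 560 230 150 171.8
```

```text
18.75 [574.3 362.4  79.3] [ 0.7 -3.5  0.9] 18.923372331897614 [ 0.65  0.55  1.57 -0.58  0.73 -0.38]
dist 239.78327523886892 deg 60.10340285310546 min rows 8.394330007416963
row [-9.691, -13.401, -17.363, -0.005, 1.049, -0.011]
```

Request:
servo_tool([
  [-1.3,0,-2.2,0,0,0],
  [-3.2,0,-5.5,0,0,0],
  [-5.2,0,-9,0,0.1,0],
  [-9.7,-13.4,-17.4,0,1.05,-0.01],
  [-9.7,-13.4,-17.4,0,1.05,-0.01],
  [-9.7,-13.4,-17.4,0,1.05,-0.01],
  [-9.7,-13.4,-17.4,0,1.05,-0.01],
  [-9.7,-13.4,-17.4,0,1.05,-0.01],
  [-9.7,-13.4,-17.4,0,1.05,-0.01],
  [-9.7,-13.4,-17.4,0,1.05,-0.01],
])

```text
clock: 19.58
eef_pos: [551.1, 231.0, 280.3]
eef_rot: [-3.139, -0.453, 2.996]
wrist_force: [-1.1, 0.6, -1.2]
finger_gap: 19.1
```

```bash
python3 go.py 600 60 150 120; python3 - <<'E'
from h import *
c=camera('scene');save(c,'s16.png',(280,40,480,240),3)
E
```

```text
19.5833 [551.1 231.  280.3] [-1.1  0.6 -1.2] 19.130189704809915 [ 0.26  0.64  0.92  0.19  1.99 -1.13]
dist 168.7530936911703 deg 51.862536358753594 min rows 7.243370999825921
row [-6.135, -15.477, -2.759, -0.426, 0.067, 0.796]
```

View pics/s16.png

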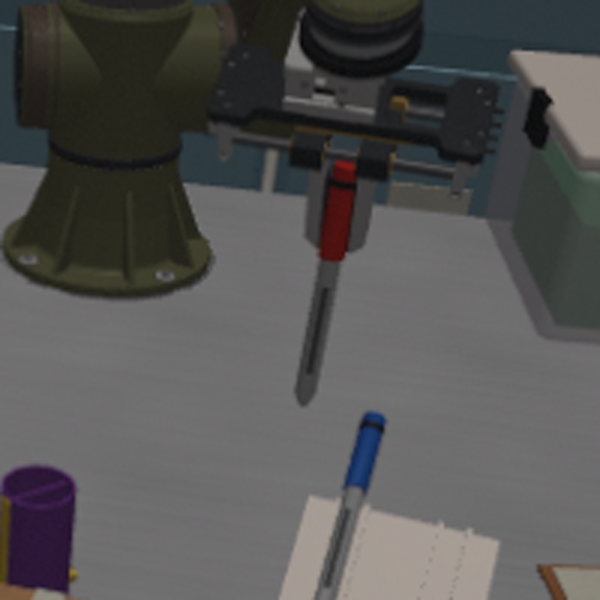

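The red trier is held firmly with its tip at (305,400), and blue is still in its channel.

Request:
servo_tool([
  [-6.1,-15.5,-2.8,-0.43,0.07,0.8],
  [-6.1,-15.5,-2.8,-0.43,0.07,0.8],
  [-6.1,-15.5,-2.8,-0.43,0.07,0.8],
  [-6.1,-15.5,-2.8,-0.43,0.07,0.8],
  [-6.1,-15.5,-2.8,-0.43,0.07,0.8],
  [-6.1,-15.5,-2.8,-0.43,0.07,0.8],
  [-6.1,-15.5,-2.8,-0.43,0.07,0.8],
  [-6.1,-15.5,-2.8,-0.43,0.07,0.8],
  [-6.1,-15.5,-2.8,-0.43,0.07,0.8],
  [-6.1,-15.5,-2.8,-0.43,0.07,0.8],
])

```text
clock: 20.47
eef_pos: [594.7, 68.5, 278.5]
eef_rot: [3.138, -0.523, 2.092]
wrist_force: [-0.5, 0.5, -1.7]
finger_gap: 19.1
```

```bash
python3 go.py 600 -130 150 55
```

```text
20.4667 [594.7  68.5 278.5] [-0.5  0.5 -1.7] 19.073507812901337 [-0.13  0.54  1.1   0.42  1.81 -0.61]
dist 191.12015884269127 deg 64.78527561514944 min rows 9.048222851277854
row [-14.788, -8.552, -8.571, -0.563, -0.001, 0.981]
```

Request:
servo_tool([
  [-14.8,-8.6,-8.6,-0.56,0,0.98],
  [-14.8,-8.6,-8.6,-0.56,0,0.98],
  [-14.8,-8.6,-8.6,-0.56,0,0.98],
  [-14.8,-8.6,-8.6,-0.56,0,0.98],
  [-14.8,-8.6,-8.6,-0.56,0,0.98],
  [-14.8,-8.6,-8.6,-0.56,0,0.98],
  [-14.8,-8.6,-8.6,-0.56,0,0.98],
  [-14.8,-8.6,-8.6,-0.56,0,0.98],
  [-14.8,-8.6,-8.6,-0.56,0,0.98],
  [-14.8,-8.6,-8.6,-0.56,0,0.98],
])

```text
clock: 21.3
eef_pos: [604.5, -122.1, 279.2]
eef_rot: [-3.139, -0.522, 0.956]
wrist_force: [0.3, 0.1, -1.3]
finger_gap: 19.6
```

```bash
python3 go.py 561.6 -355.2 150 -5.7
```

```text
21.3 [ 604.5 -122.1  279.2] [ 0.3  0.1 -1.3] 19.59496596575417 [-0.48  0.33  1.39  0.53  1.37  0.04]
dist 236.4205432935065 deg 60.53761482954191 min rows 8.454974138204177
row [-18.27, 10.736, -10.483, -0.529, 0.002, 0.914]
```

Request:
servo_tool([
  [-18.3,10.7,-10.5,-0.53,0,0.91],
  [-18.3,10.7,-10.5,-0.53,0,0.91],
  [-18.3,10.7,-10.5,-0.53,0,0.91],
  [-18.3,10.7,-10.5,-0.53,0,0.91],
  [-18.3,10.7,-10.5,-0.53,0,0.91],
  [-18.3,10.7,-10.5,-0.53,0,0.91],
  [-18.3,10.7,-10.5,-0.53,0,0.91],
  [-18.3,10.7,-10.5,-0.53,0,0.91],
  [-18.3,10.7,-10.5,-0.53,0,0.91],
  [-18.3,10.7,-10.5,-0.53,0,0.91],
])

```text
clock: 22.13
eef_pos: [572.1, -356.0, 278.0]
eef_rot: [3.137, -0.521, -0.087]
wrist_force: [0.1, 0.4, -1.8]
finger_gap: 19.1
```

```bash
python3 go.py 561.6 -355.2 150 -5.7; python3 - <<'E'
from h import *
c=camera('scene');save(c,'s17.png',(110,70,200,210),5)
k=lambda p:((proj(c,p)-[110,70]+.5)*5-.5).round(1)
for z in(150,160,270,340):print(z,k([561.6,-355.2,z]))
print('cup rim ctr',k([547.9,-353.8,121]))
c=camera('top');save(c,'t17.png',(380,180,480,280),6)
E
```

```text
22.1333 [ 572.1 -356.   278. ] [ 0.1  0.4 -1.8] 19.123158674506392 [-0.73  0.29  1.45  0.36  1.    0.8 ]
dist 1.414456252229891 deg 0.6591021179658884 min rows 0.09205336843098999
row [-0.065, 0.024, -0.123, -0.002, 0.003, 0.011]
150 [195.4 366.3]
160 [192.9 348.6]
270 [164.3 143.1]
340 [145.   1.]
cup rim ctr [216.4 404.8]
```

View pics/s17.png

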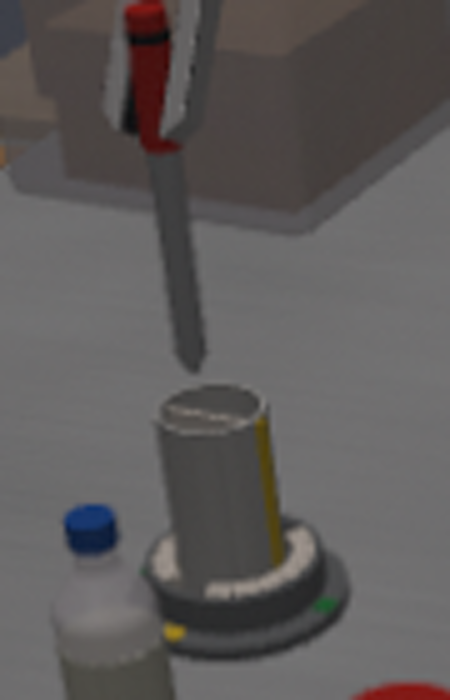

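View pics/t17.png

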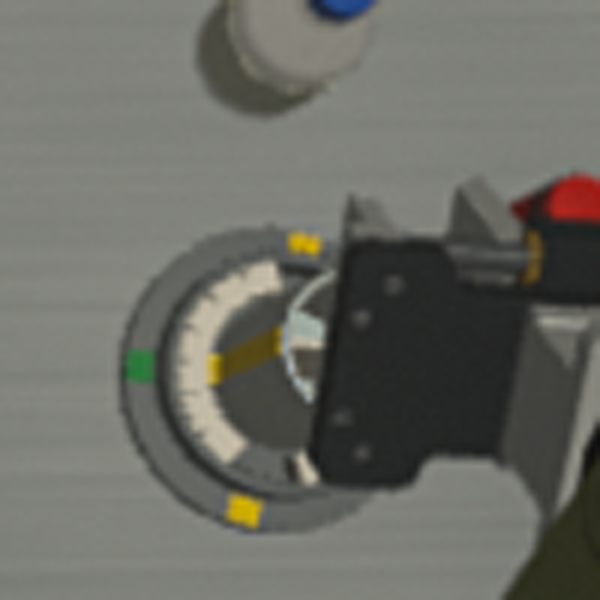

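```bash
python3 go.py 560.6 -356 112 -5.7
```

```text
22.2333 [ 572.  -356.5  277.9] [ 0.2  0.6 -2.2] 19.26504967585177 [-0.73  0.29  1.45  0.36  1.    0.79]
dist 37.23454123754304 deg 0.7849639525231421 min rows 0.8929146579746532
row [-2.028, 0.046, 3.122, -0.004, 0.002, 0.013]
```

Request:
servo_tool([
  [-0.2,0.05,0.3,0,0,0.01],
  [-0.6,0.05,0.9,0,0,0.01],
  [-1.0,0.05,1.5,0,0,0.01],
  [-1.4,0.05,2.1,0,0,0.01],
  [-1.8,0.05,2.7,0,0,0.01],
  [-2.03,0.05,3.12,0,0,0.01],
  [-2.03,0.05,3.12,0,0,0.01],
  [-2.03,0.05,3.12,0,0,0.01],
  [-2.03,0.05,3.12,0,0,0.01],
  [-2.03,0.05,3.12,0,0,0.01],
])

```text
clock: 23.07
eef_pos: [569.6, -357.5, 241.4]
eef_rot: [-3.139, -0.523, -0.103]
wrist_force: [0.5, 0.5, -1.3]
finger_gap: 18.9
```

```bash
python3 go.py 560.6 -356 50 -5.7; python3 - <<'E'
from h import *
c=camera('scene');save(c,'s18.png',(125,120,180,175),11)
E
```

```text
23.0667 [ 569.6 -357.5  241.4] [ 0.5  0.5 -1.3] 18.91298152939771 [-0.74  0.31  1.51  0.38  0.93  0.77]
dist 62.689665286161 deg 0.1629997712680335 min rows 1.5033492874379137
row [-3.107, -0.049, 5.445, -0.001, 0.0, -0.003]
```

View pics/s18.png

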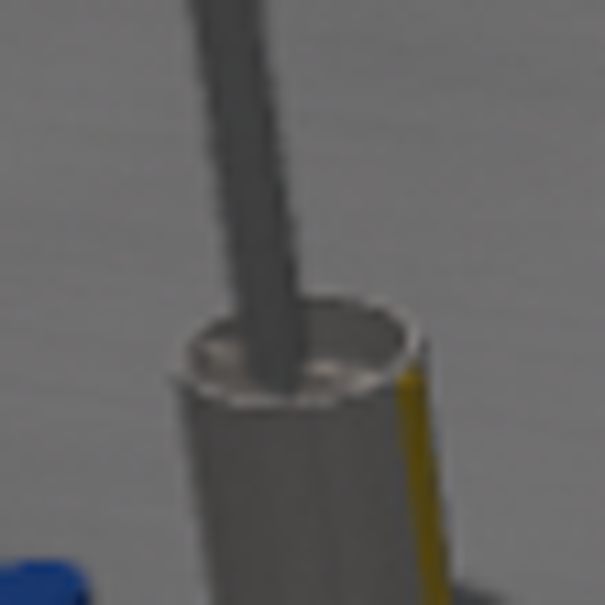

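```bash
python3 go.py 560.6 -353 50 -5.7;python3 go.py 560.6 -353 27 -5.7
```

```text
23.1167 [ 569.6 -357.5  241.4] [-0.6  0.2 -1.5] 18.880220726588263 [-0.74  0.31  1.51  0.38  0.93  0.77]
dist 62.7502461249678 deg 0.16416997937931133 min rows 1.5048020653469498
row [-3.128, -0.35, 5.429, -0.001, 0.001, -0.003]
23.1167 [ 569.6 -357.5  241.4] [-0.6  0.2 -1.5] 18.880220726588263 [-0.74  0.31  1.51  0.38  0.93  0.77]
dist 85.72202592536638 deg 0.16416997937931133 min rows 2.055684074948834
row [-4.277, -0.345, 7.421, -0.001, 0.001, -0.003]
```

Request:
servo_tool([
  [-0.3,-0.35,0.3,0,0,0],
  [-0.8,-0.35,1.2,0,0,0],
  [-1.4,-0.35,2.3,0,0,0],
  [-2.0,-0.35,3.4,0,0,0],
  [-2.6,-0.35,4.5,0,0,0],
  [-3.1,-0.35,5.4,0,0,0],
  [-3.6,-0.35,6.2,0,0,0],
  [-4.0,-0.35,6.9,0,0,0],
  [-4.2,-0.35,7.3,0,0,0],
  [-4.28,-0.35,7.4,0,0,0],
])

```text
clock: 23.95
eef_pos: [569.5, -353.6, 154.4]
eef_rot: [-3.138, -0.522, -0.103]
wrist_force: [0.6, 0.4, -1.8]
finger_gap: 19.5
```

```bash
python3 go.py 560.6 -353 25 -5.7; python3 - <<'E'
from h import *
c=camera('scene');save(c,'s19.png',(110,70,200,210),5)
print(read_state()['moment'])
E
```

```text
23.95 [ 569.5 -353.6  154.4] [ 0.6  0.4 -1.8] 19.53785418115209 [-0.73  0.39  1.61  0.44  0.76  0.68]
dist 0.8441609431723791 deg 0.23999361522310622 min rows 0.03351866134400925
row [0.005, 0.028, 0.079, -0.002, 0.002, -0.003]
[ 0.0199424   0.48013472 -0.0010765 ]
```

View pics/s19.png

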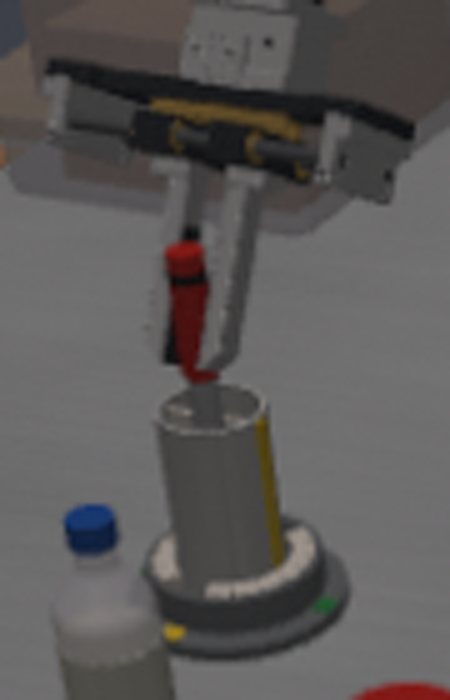

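```bash
python3 - <<'E'
from way import *
p,Rt=place((560.6,-353,24),np.radians(-5.7),30,lean=.05);rows(p,Rt)
E
```

```text
dist 7.335707206498466 deg 2.782412363883086 min rows 0.38860507875462097
row [0.451, 0.02, 0.578, -0.002, -0.048, -0.003]
```

Request:
servo_tool([
  [0.1,0,0.15,0,-0.01,0],
  [0.2,0,0.3,0,-0.02,0],
  [0.3,0,0.4,0,-0.03,0],
  [0.4,0,0.5,0,-0.04,0],
  [0.45,0,0.58,0,-0.048,0],
  [0.45,0,0.58,0,-0.048,0],
  [0.45,0,0.58,0,-0.048,0],
  [0.45,0,0.58,0,-0.048,0],
  [0.45,0,0.58,0,-0.048,0],
  [0.45,0,0.58,0,-0.048,0],
])

```text
clock: 24.83
eef_pos: [576.3, -354.4, 152.6]
eef_rot: [-3.139, -0.475, -0.103]
wrist_force: [0.5, -0.3, -1.4]
finger_gap: 19.3
```

Request:
servo_tool([
  [0,0,0,0,0,0],
  [0,0,0,0,0,0],
  [0,0,0,0,0,0],
  [0,0,0,0,0,0],
  [0,0,0,0,0,0],
  [0,0,0,0,0,0],
  [0,0,0,0,0,0],
  [0,0,0,0,0,0],
  [0,0,0,0,0,0],
  [0,0,0,0,0,0],
], gripper=4.4)

```text
clock: 25.67
eef_pos: [576.4, -354.4, 152.6]
eef_rot: [-3.139, -0.474, -0.103]
wrist_force: [0.8, 0.9, -0.1]
finger_gap: 43.9
```

```bash
python3 - <<'E'
from h import *
c=camera('scene');save(c,'s20.png',(110,70,200,210),5)
s=read_state();print(s['clock'],s['eef_pos'],s['wrist_force'],s['finger_gap'])
E
```

```text
25.7167 [ 576.43190083 -354.39000624  152.60771065] [ 0.20859755 -0.3013956  -0.45541391] 44.390733198775415
```

View pics/s20.png

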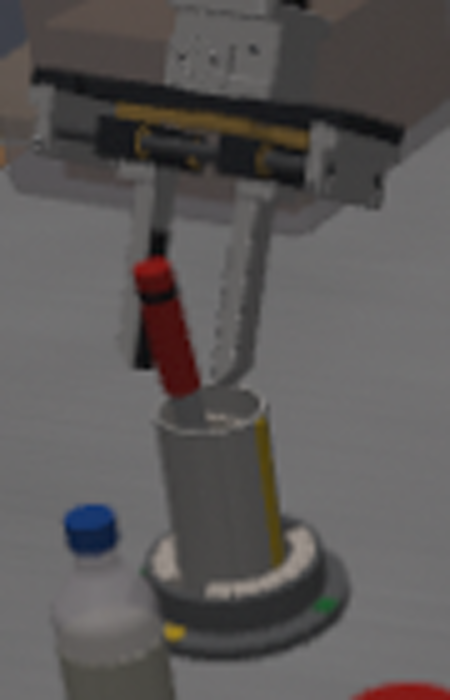

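Request:
servo_tool([
  [0,0,0,0,0,0],
  [0,0,0,0,0,0],
  [0,0,0,0,0,0],
  [0,0,0,0,0,0],
  [0,0,-1,0,0,0],
  [0,0,-3,0,0,0],
  [0,0,-6,0,0,0],
  [0,0,-9,0,0,0],
  [0,0,-12,0,0,0],
  [0,0,-14,0,0,0],
], gripper=6.4)

```text
clock: 26.55
eef_pos: [511.8, -348.4, 280.9]
eef_rot: [-3.141, -0.477, -0.102]
wrist_force: [0.2, -0.1, 0.7]
finger_gap: 63.9
```

```bash
python3 - <<'E'
from ik import *
c=camera('scene');save(c,'s21.png',(110,70,200,210),5)
c=camera('top');save(c,'t21.png',(380,180,480,280),6)
s=read_state();print(s['clock'],s['eef_pos'],s['wrist_force'],s['finger_gap'])
p,Rt=pick(G['blue'],30,1,back=100);print(p);
p0=s['eef_pos'];R0=R.from_euler('xyz',s['eef_rot']);print((R0.inv()*Rt).magnitude())
E
```

```text
26.65 [ 512.30051689 -348.94645064  281.78115213] [ 0.83450308 -0.07074333 -0.71551246] 63.23701326106357
[512.82525296 289.16086176 167.12126279]
3.1035048996605528
```

View pics/s21.png

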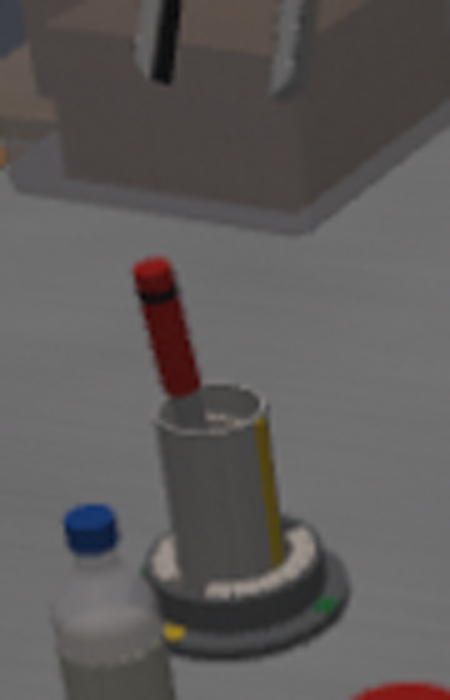

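View pics/t21.png

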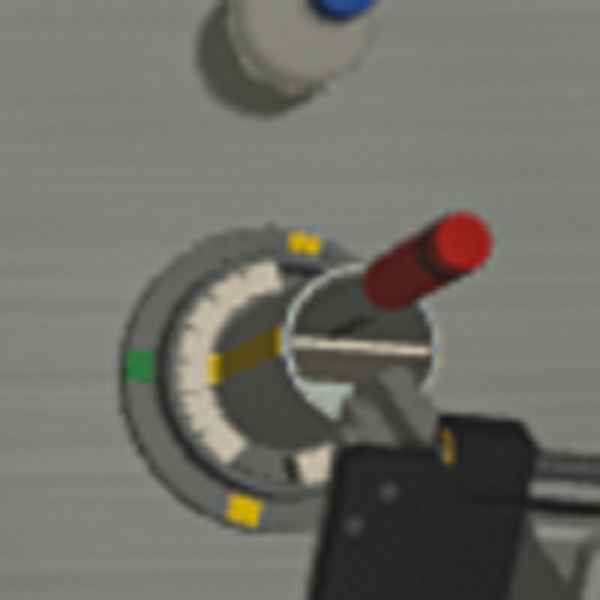

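```bash
cat > ret.py <<'E'
from way import *
W=[(np.array([560,-150,270]),down(np.radians(50))),(np.array([540,80,250]),down(np.radians(110))),pick(G['blue'],30,1,back=95)]
E
python3 - <<'E'
from ret import *
prev=(p0,R0)
for w in W:
    wv=(prev[1].inv()*w[1]).as_rotvec();print(np.linalg.norm(w[0]-prev[0])/41.7,np.degrees(np.linalg.norm(wv))/7.16)
    for a in(.5,1): show(prev[0]+a*(w[0]-prev[0]),prev[1]*R.from_rotvec(a*wv))
    prev=w
rows(*W[0])
E
```

```text
4.914237622689002 8.622325820436195
    (array([-0.58,  0.22,  1.47,  0.17,  1.26,  0.57]), 'margin', np.float64(1.01))
    (array([-0.32,  0.33,  1.34,  0.  ,  1.48,  0.37]), 'margin', np.float64(1.04))
5.557136799163773 8.379888268156426
    (array([-0.13,  0.27,  1.44, -0.  ,  1.44,  0.04]), 'margin', np.float64(1.04))
    (array([ 0.08,  0.26,  1.47,  0.  ,  1.41, -0.27]), 'margin', np.float64(1.04))
5.4586230556800945 9.490849815686294
    (array([ 0.37,  0.21,  1.66, -0.22,  1.09, -0.43]), 'margin', np.float64(0.82))
    (array([ 0.62,  0.24,  1.79, -0.51,  0.78, -0.5 ]), 'margin', np.float64(0.53))
dist 204.92370886613142 deg 61.73585287432316 min rows 8.622325820436195
row [1.879, -20.279, 2.27, 0.235, -0.44, -0.955]
```

Request:
servo_tool([
  [1.9,-20.3,2.3,0.235,-0.44,-0.955],
  [1.9,-20.3,2.3,0.235,-0.44,-0.955],
  [1.9,-20.3,2.3,0.235,-0.44,-0.955],
  [1.9,-20.3,2.3,0.235,-0.44,-0.955],
  [1.9,-20.3,2.3,0.235,-0.44,-0.955],
  [1.9,-20.3,2.3,0.235,-0.44,-0.955],
  [1.9,-20.3,2.3,0.235,-0.44,-0.955],
  [1.9,-20.3,2.3,0.235,-0.44,-0.955],
  [1.9,-20.3,2.3,0.235,-0.44,-0.955],
  [1.9,-20.3,2.3,0.235,-0.44,-0.955],
], gripper=5)

```text
clock: 27.48
eef_pos: [561.1, -148.4, 264.5]
eef_rot: [-3.132, 0.002, 0.878]
wrist_force: [-0.4, 0.1, -0.2]
finger_gap: 50.3
```

```bash
python3 - <<'E'
from ret import *
print(p0,s['clock']);rows(*W[1])
c=camera('top');save(c,'t22.png',(400,200,480,270),9)
E
```

```text
[ 561.05252437 -148.36799121  264.54283338] 27.4833
dist 229.7969586284461 deg 59.69969091454469 min rows 8.337945658455961
row [16.229, -16.193, 1.577, -0.009, -0.003, -1.042]
```

View pics/t22.png

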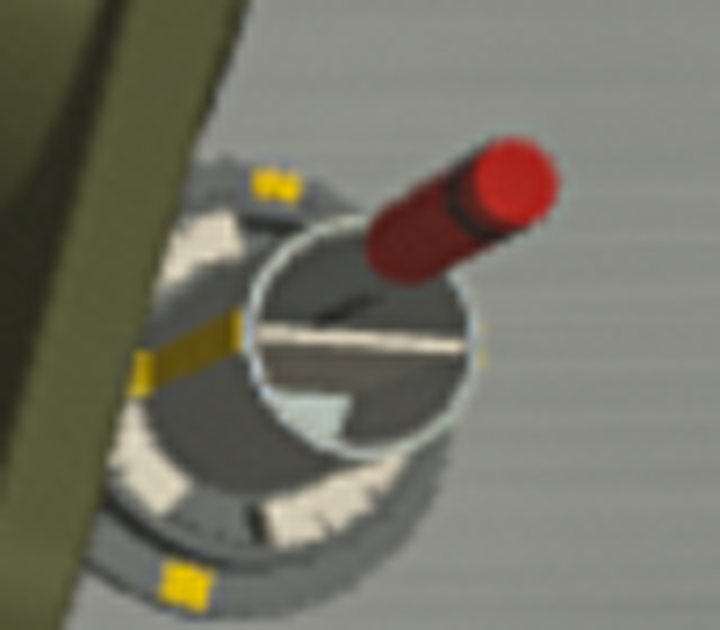

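The red trier stands in the upper (+x) half of the cup and leans outward, handle top at (515,185) in the crop. The near half is free. On to blue.

Request:
servo_tool([
  [16.2,-16.2,1.6,0,0,-1.04],
  [16.2,-16.2,1.6,0,0,-1.04],
  [16.2,-16.2,1.6,0,0,-1.04],
  [16.2,-16.2,1.6,0,0,-1.04],
  [16.2,-16.2,1.6,0,0,-1.04],
  [16.2,-16.2,1.6,0,0,-1.04],
  [16.2,-16.2,1.6,0,0,-1.04],
  [16.2,-16.2,1.6,0,0,-1.04],
  [16.2,-16.2,1.6,0,0,-1.04],
  [16.2,-16.2,1.6,0,0,-1.04],
])

```text
clock: 28.37
eef_pos: [540.1, 79.3, 250.8]
eef_rot: [-3.14, -0.007, 1.913]
wrist_force: [-0.2, -0.0, -0.4]
finger_gap: 50.0
```

```bash
python3 - <<'E'
from ret import *
print(p0,s['clock']);rows(*W[2])
E
```

```text
[540.11760583  79.25986336 250.79862356] 28.3667
dist 228.6226904133062 deg 68.49722861157248 min rows 9.566652040722413
row [20.515, 4.704, 8.927, -0.282, -0.478, -1.059]
```

Request:
servo_tool([
  [20.5,4.7,8.9,-0.282,-0.478,-1.06],
  [20.5,4.7,8.9,-0.282,-0.478,-1.06],
  [20.5,4.7,8.9,-0.282,-0.478,-1.06],
  [20.5,4.7,8.9,-0.282,-0.478,-1.06],
  [20.5,4.7,8.9,-0.282,-0.478,-1.06],
  [20.5,4.7,8.9,-0.282,-0.478,-1.06],
  [20.5,4.7,8.9,-0.282,-0.478,-1.06],
  [20.5,4.7,8.9,-0.282,-0.478,-1.06],
  [20.5,4.7,8.9,-0.282,-0.478,-1.06],
  [20.5,4.7,8.9,-0.282,-0.478,-1.06],
])

```text
clock: 29.2
eef_pos: [514.6, 288.5, 162.6]
eef_rot: [-3.141, 0.525, 3.002]
wrist_force: [0.2, -0.1, 0.9]
finger_gap: 50.4
```

```bash
python3 - <<'E'
from ret import *
print(p0,s['clock']);rows(*pick(G['blue'],30,1,back=60));rows(*pick(G['blue'],30,1,back=0))
c=camera('scene');save(c,'s23.png',(350,130,450,230),6)
E
```

```text
[514.55580358 288.49692743 162.62023808] 29.2
dist 35.20687431135229 deg 0.29159589401557395 min rows 0.8442895518309902
row [-0.063, 0.034, 3.52, 0.002, 0.002, 0.004]
dist 95.20119610875034 deg 0.29159589401557395 min rows 2.283002304766195
row [-0.054, 0.022, 9.52, 0.002, 0.002, 0.004]
```

View pics/s23.png

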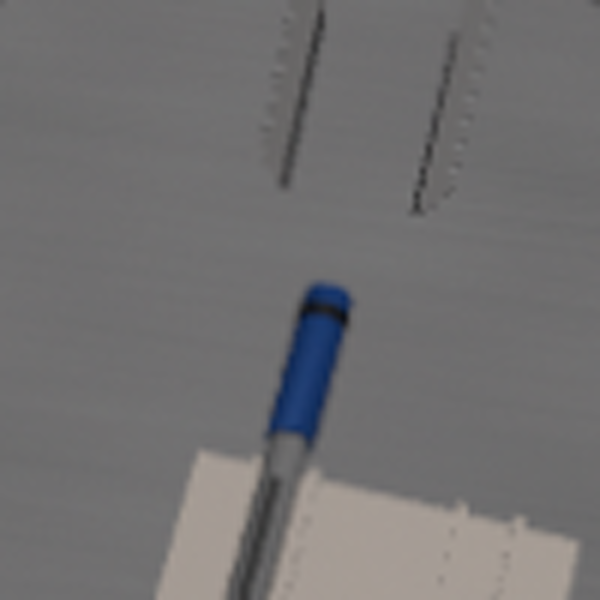

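Request:
servo_tool([
  [-0.05,0.02,1.5,0,0,0],
  [-0.05,0.02,3,0,0,0],
  [-0.05,0.02,4.5,0,0,0],
  [-0.05,0.02,6,0,0,0],
  [-0.05,0.02,7.5,0,0,0],
  [-0.05,0.02,8.5,0,0,0],
  [-0.05,0.02,9.4,0,0,0],
  [-0.05,0.02,9.4,0,0,0],
  [-0.05,0.02,9.4,0,0,0],
  [-0.05,0.02,9.4,0,0,0],
])

```text
clock: 30.08
eef_pos: [562.3, 282.0, 82.6]
eef_rot: [-3.141, 0.524, 2.998]
wrist_force: [-0.4, 1.6, -0.2]
finger_gap: 50.1
```

```bash
python3 - <<'E'
from ret import *
print(p0,s['clock'],s['wrist_force']);rows(*pick(G['blue'],30,1,back=0))
c=camera('scene');save(c,'s24.png',(350,130,450,230),6)
E
```

```text
[562.32549116 282.0367627   82.64005732] 30.0833 [-0.42751022  1.63378402 -0.15422693]
dist 2.1235388179337 deg 0.05963683494051227 min rows 0.050924192276587524
row [0.107, -0.01, 0.183, 0.0, 0.0, 0.001]
```

View pics/s24.png

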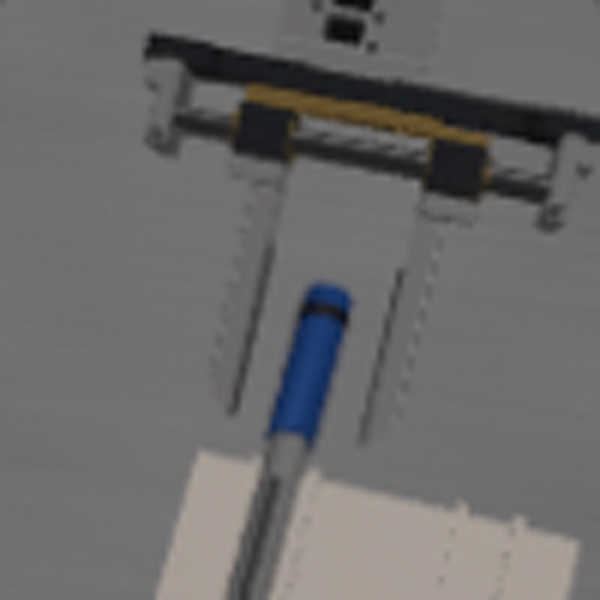

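Request:
servo_tool([
  [0.1,0,0.15,0,0,0],
  [0.1,0,0.15,0,0,0],
  [0.1,0,0.15,0,0,0],
  [0.1,0,0.15,0,0,0],
  [0.1,0,0.15,0,0,0],
  [0.1,0,0.15,0,0,0],
  [0.1,0,0.15,0,0,0],
  [0.1,0,0.15,0,0,0],
  [0.1,0,0.15,0,0,0],
  [0.1,0,0.15,0,0,0],
], gripper=1, grip_force=45)

```text
clock: 30.97
eef_pos: [562.2, 281.9, 80.2]
eef_rot: [-3.14, 0.523, 2.999]
wrist_force: [-0.6, -0.3, 0.8]
finger_gap: 19.4
```

```bash
python3 go.py 560 180 150 171.8
```

```text
30.9667 [562.2 281.9  80.2] [-0.6 -0.3  0.8] 19.428623542104873 [ 0.54  0.44  1.75 -0.58  0.62 -0.47]
dist 222.8188546711166 deg 59.98392644741777 min rows 8.3776433585779
row [-10.169, -10.143, -17.035, -0.001, 1.047, -0.0]
```

Request:
servo_tool([
  [-1.3,0,-2.2,0,0,0],
  [-3.2,0,-5.5,0,0,0],
  [-5.2,0,-9,0,0.1,0],
  [-10.2,-10.1,-17,0,1.05,0],
  [-10.2,-10.1,-17,0,1.05,0],
  [-10.2,-10.1,-17,0,1.05,0],
  [-10.2,-10.1,-17,0,1.05,0],
  [-10.2,-10.1,-17,0,1.05,0],
  [-10.2,-10.1,-17,0,1.05,0],
  [-10.2,-10.1,-17,0,1.05,0],
])

```text
clock: 31.8
eef_pos: [551.4, 181.1, 279.3]
eef_rot: [-3.141, -0.455, 2.998]
wrist_force: [-0.6, 0.7, -1.5]
finger_gap: 19.2
```

```bash
python3 go.py 600 40 150 120; python3 - <<'E'
from h import *
c=camera('scene');save(c,'s25.png',(260,40,460,240),3)
E
```

```text
31.8 [551.4 181.1 279.3] [-0.6  0.7 -1.5] 19.17290290388003 [ 0.19  0.6   0.98  0.16  1.98 -1.21]
dist 140.02777511331428 deg 51.92129492273233 min rows 7.251577503174906
row [-5.639, -12.533, -2.686, -0.425, 0.064, 0.798]
```

View pics/s25.png

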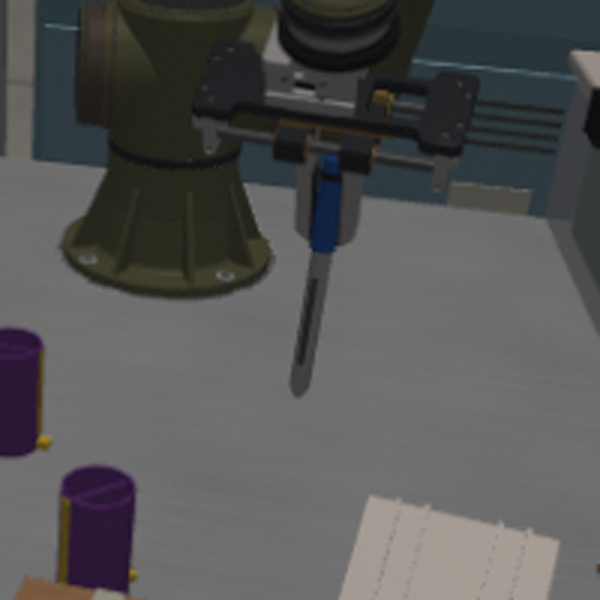

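Blue is held with its tip at (298,390). Continuing.

Request:
servo_tool([
  [-5.6,-12.5,-2.7,-0.43,0.06,0.8],
  [-5.6,-12.5,-2.7,-0.43,0.06,0.8],
  [-5.6,-12.5,-2.7,-0.43,0.06,0.8],
  [-5.6,-12.5,-2.7,-0.43,0.06,0.8],
  [-5.6,-12.5,-2.7,-0.43,0.06,0.8],
  [-5.6,-12.5,-2.7,-0.43,0.06,0.8],
  [-5.6,-12.5,-2.7,-0.43,0.06,0.8],
  [-5.6,-12.5,-2.7,-0.43,0.06,0.8],
  [-5.6,-12.5,-2.7,-0.43,0.06,0.8],
  [-5.6,-12.5,-2.7,-0.43,0.06,0.8],
])

```text
clock: 32.68
eef_pos: [594.7, 49.0, 278.6]
eef_rot: [3.133, -0.517, 2.096]
wrist_force: [0.3, -0.4, -1.6]
finger_gap: 19.3
```

```bash
python3 go.py 560 -130 160 55
```

```text
32.6833 [594.7  49.  278.6] [ 0.3 -0.4 -1.6] 19.264349211424616 [-0.16  0.54  1.1   0.41  1.82 -0.64]
dist 174.05024450850075 deg 64.84970579304864 min rows 9.057221479476068
row [-11.097, -11.06, -7.581, -0.557, 0.001, 0.985]
```

Request:
servo_tool([
  [-11.1,-11.1,-7.6,-0.557,0,0.985],
  [-11.1,-11.1,-7.6,-0.557,0,0.985],
  [-11.1,-11.1,-7.6,-0.557,0,0.985],
  [-11.1,-11.1,-7.6,-0.557,0,0.985],
  [-11.1,-11.1,-7.6,-0.557,0,0.985],
  [-11.1,-11.1,-7.6,-0.557,0,0.985],
  [-11.1,-11.1,-7.6,-0.557,0,0.985],
  [-11.1,-11.1,-7.6,-0.557,0,0.985],
  [-11.1,-11.1,-7.6,-0.557,0,0.985],
  [-11.1,-11.1,-7.6,-0.557,0,0.985],
])

```text
clock: 33.52
eef_pos: [564.6, -121.9, 289.2]
eef_rot: [3.14, -0.523, 0.956]
wrist_force: [-0.7, 0.3, -1.4]
finger_gap: 19.0
```

```bash
python3 go.py 533 -345 155 -5.7
```

```text
33.5167 [ 564.6 -121.9  289.2] [-0.7  0.3 -1.4] 19.04510894677667 [-0.51  0.24  1.48  0.53  1.38  0.01]
dist 225.24832785666058 deg 60.434907590585105 min rows 8.440629551757697
row [-17.25, 11.121, -9.281, -0.526, 0.0, 0.914]
```

Request:
servo_tool([
  [-17.2,11.1,-9.3,-0.526,0,0.914],
  [-17.2,11.1,-9.3,-0.526,0,0.914],
  [-17.2,11.1,-9.3,-0.526,0,0.914],
  [-17.2,11.1,-9.3,-0.526,0,0.914],
  [-17.2,11.1,-9.3,-0.526,0,0.914],
  [-17.2,11.1,-9.3,-0.526,0,0.914],
  [-17.2,11.1,-9.3,-0.526,0,0.914],
  [-17.2,11.1,-9.3,-0.526,0,0.914],
  [-17.2,11.1,-9.3,-0.526,0,0.914],
  [-17.2,11.1,-9.3,-0.526,0,0.914],
])

```text
clock: 34.35
eef_pos: [544.1, -345.2, 283.5]
eef_rot: [3.141, -0.521, -0.092]
wrist_force: [0.4, 0.2, -1.2]
finger_gap: 19.3
```

```bash
python3 go.py 533.5 -350 130 -5.7; python3 - <<'E'
from way import *
c=camera('scene');save(c,'s26.png',(110,70,200,210),5)
m=R0.as_matrix();t=R0.apply([.5,0,-.866]);g=p0-18.8*m[:,2];tip=g-146*t
k=lambda p:((proj(c,p)-[110,70]+.5)*5-.5).round(1)
print('axis',t.round(3),'tip',tip.round(1),k(tip),k(g))
c=camera('top');save(c,'t26.png',(380,180,480,280),6)
k=lambda p:((proj(c,p)-[380,180]+.5)*6-.5).round(1)
print(k(tip),k(g))
E
```

```text
34.35 [ 544.1 -345.2  283.5] [ 0.4  0.2 -1.2] 19.31522262221916 [-0.75  0.22  1.52  0.37  1.    0.77]
dist 25.43719043206773 deg 0.4407164862017319 min rows 0.6100045667162526
row [-1.295, 0.58, 2.111, -0.003, 0.002, 0.007]
axis [0.002 0.    1.   ] tip [ 534.4 -344.4  153.8] [236.6 338.9] [201.9  66.8]
[364.7 371.6] [510.3 315.7]
```

View pics/s26.png

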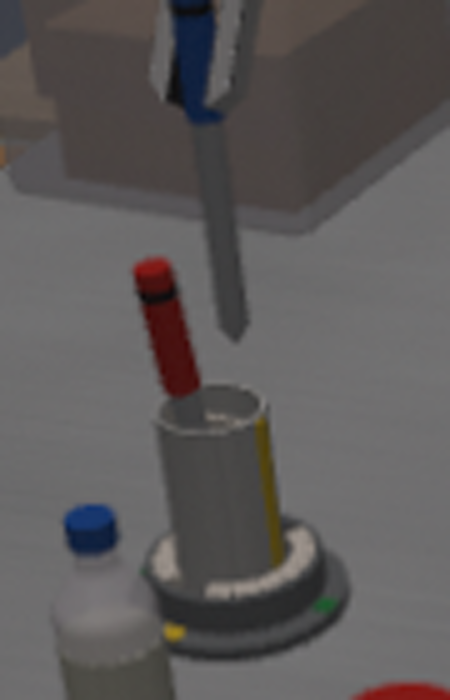

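View pics/t26.png

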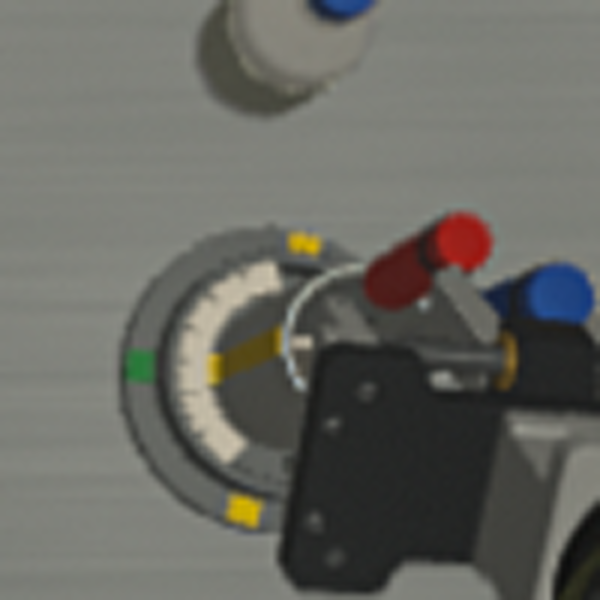

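```bash
cat > go2.py <<'E'
from way import *
import sys
a=list(map(float,sys.argv[1:]))
print(s['clock'],p0.round(1),s['wrist_force'].round(1),s['moment'].round(2),s['finger_gap'])
p,Rt=place(a[:3],np.radians(-5.7),30,lean=a[3]);show(p,Rt);rows(p,Rt)
E
python3 go2.py 535.5 -350 118 -.02
```

```text
34.45 [ 544.  -345.7  283.3] [ 0.2 -0.4 -1.7] [0.06 0.51 0.  ] 19.367243378846247
    (array([-0.78,  0.23,  1.61,  0.42,  0.91,  0.7 ]), 'margin', np.float64(0.91))
dist 36.83807664071128 deg 1.383747673123613 min rows 0.8834071136861219
row [-1.925, 0.507, 3.099, -0.005, 0.022, 0.009]
```

Request:
servo_tool([
  [0,0.5,0,0,0.01,0.01],
  [0,0.5,0,0,0.02,0.01],
  [-0.4,0.5,0.6,0,0.022,0.01],
  [-0.8,0.5,1.2,0,0.022,0.01],
  [-1.2,0.5,1.9,0,0.022,0.01],
  [-1.6,0.5,2.6,0,0.022,0.01],
  [-1.92,0.5,3.1,0,0.022,0.01],
  [-1.92,0.5,3.1,0,0.022,0.01],
  [-1.92,0.5,3.1,0,0.022,0.01],
  [-1.92,0.5,3.1,0,0.022,0.01],
])

```text
clock: 35.28
eef_pos: [542.1, -351.1, 247.5]
eef_rot: [-3.135, -0.545, -0.107]
wrist_force: [-0.2, 0.6, -2.9]
finger_gap: 19.4
```

```bash
python3 go2.py 536 -350 90 -.03; python3 - <<'E'
from way import *
c=camera('scene');save(c,'s27.png',(125,115,180,170),11)
t=R0.apply([.5,0,-.866]);g=p0-18.8*R0.as_matrix()[:,2];tip=g-146*t
k=lambda p:((proj(c,p)-[125,115]+.5)*11-.5).round(1)
print(tip,k(tip),'rim',k(C+[0,0,121]),'divends',[k(C+a*np.array([cy[1],-cy[0],0])*26+[0,0,116]) for a in(-1,1)])
E
```

```text
35.2833 [ 542.1 -351.1  247.5] [-0.2  0.6 -2.9] [ 0.02  0.58 -0.  ] 19.360305686406242
    (array([-0.78,  0.25,  1.66,  0.46,  0.84,  0.65]), 'margin', np.float64(0.84))
dist 28.554711528552204 deg 0.6216366320813776 min rows 0.684765264473674
row [-1.537, -0.035, 2.406, -0.002, 0.008, -0.007]
[ 535.64570135 -349.74960667  117.59771669] [351.  387.6] rim [311.7 396.2] divends [array([410.1, 433. ]), array([219.7, 397.1])]
```

View pics/s27.png

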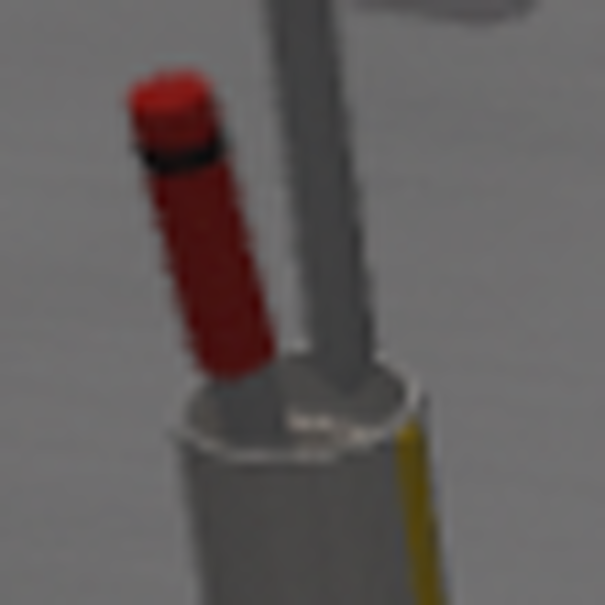

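```bash
python3 go2.py 538.5 -352 85 -.02;  python3 go2.py 538.5 -352 27 -.02
```

```text
35.3333 [ 542.1 -351.1  247.6] [-0.4 -0.5 -1.4] [ 0.09  0.55 -0.04] 19.1656074139766
    (array([-0.77,  0.27,  1.64,  0.45,  0.84,  0.66]), 'margin', np.float64(0.84))
dist 33.95060677366323 deg 0.41537099632439894 min rows 0.8141632319823316
row [-1.469, 0.137, 3.058, -0.002, -0.002, -0.007]
35.3333 [ 542.1 -351.1  247.6] [-0.4 -0.5 -1.4] [ 0.09  0.55 -0.04] 19.1656074139766
    (array([-0.77,  0.33,  1.7 ,  0.51,  0.73,  0.58]), 'margin', np.float64(0.73))
dist 91.83483455974363 deg 0.41537099632439894 min rows 2.2022742100657946
row [-4.478, 0.167, 8.016, -0.002, -0.002, -0.007]
```

Request:
servo_tool([
  [0.1,0.14,0.2,0,0,0],
  [0.1,0.14,0.4,0,0,0],
  [-0.2,0.14,0.9,0,0,0],
  [-0.6,0.14,1.5,0,0,0],
  [-0.9,0.14,2.1,0,0,0],
  [-1.2,0.14,2.6,0,0,0],
  [-1.47,0.14,3.06,0,0,0],
  [-1.47,0.14,3.06,0,0,0],
  [-1.47,0.14,3.06,0,0,0],
  [-1.47,0.14,3.06,0,0,0],
])

```text
clock: 36.17
eef_pos: [545.2, -352.7, 213.7]
eef_rot: [-3.135, -0.545, -0.108]
wrist_force: [-0.2, 0.6, -1.7]
finger_gap: 19.1
```

```bash
python3 go2.py 538.5 -352 27 -.02; python3 - <<'E'
from way import *
c=camera('scene');save(c,'s28.png',(125,95,180,170),8)
E
```

```text
36.1667 [ 545.2 -352.7  213.7] [-0.2  0.6 -1.7] [ 0.01  0.54 -0.02] 19.10832268339477
    (array([-0.77,  0.33,  1.7 ,  0.51,  0.73,  0.58]), 'margin', np.float64(0.73))
dist 57.77243980202793 deg 0.4278285026030811 min rows 1.3854302110798065
row [-2.99, 0.028, 4.943, -0.002, -0.002, -0.007]
```

View pics/s28.png

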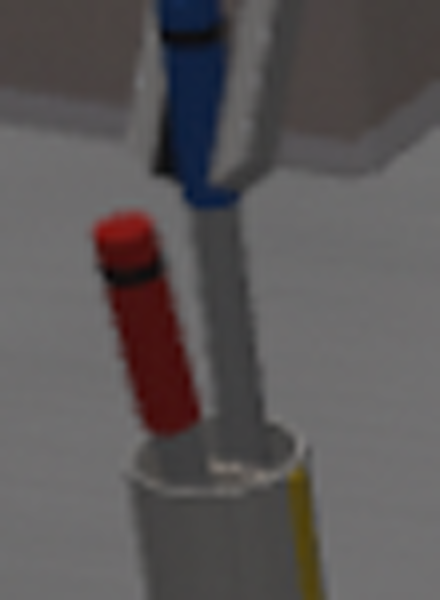

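```bash
python3 - <<'E'
from h import *
c=camera('top');f=lambda x,y,z:onz(c,400+(x+.5)/9-.5,200+(y+.5)/9-.5,z).round(1)
print('red end',f(515,185,207),'ring',f(480,205,200),'junction',f(405,250,139))
s=camera('scene')
g=lambda x,y,z:onz(s,110+(x+.5)/5-.5,70+(y+.5)/5-.5,z).round(1)
print('scene end',g(153,265,207),'jn',g(182,392,139))
E
```

```text
red end [ 570.6 -363.5  207. ] ring [ 567.3 -357.7  200. ] junction [ 565.8 -359.7  139. ]
scene end [ 566.8 -367.8  207. ] jn [ 570.3 -360.   139. ]
```

```bash
python3 go2.py 538.5 -352 26 -.035
```

```text
36.3167 [ 545.2 -352.7  213.7] [ 0.6 -0.5 -1.1] [0.04 0.48 0.02] 19.305788916884552
    (array([-0.78,  0.33,  1.72,  0.53,  0.72,  0.55]), 'margin', np.float64(0.72))
dist 58.79018775769446 deg 0.856841655472766 min rows 1.409836636875167
row [-3.206, 0.03, 4.928, -0.002, 0.013, -0.007]
```

Request:
servo_tool([
  [-0.3,0,0.4,0,0.005,0],
  [-0.7,0,1.0,0,0.013,0],
  [-1.1,0,1.6,0,0.013,0],
  [-1.5,0,2.2,0,0.013,0],
  [-1.9,0,2.9,0,0.013,0],
  [-2.3,0,3.5,0,0.013,0],
  [-2.7,0,4.1,0,0.013,0],
  [-3.0,0,4.6,0,0.013,0],
  [-3.2,0.03,4.93,0,0.013,0],
  [-3.2,0.03,4.93,0,0.013,0],
])

```text
clock: 37.15
eef_pos: [543.1, -352.2, 153.5]
eef_rot: [-3.134, -0.557, -0.108]
wrist_force: [-0.3, -0.0, -1.9]
finger_gap: 19.2
```

```bash
python3 go2.py 538.5 -352 26 -.035; python3 - <<'E'
from way import *
c=camera('scene');save(c,'s29.png',(110,70,200,210),5)
E
```

```text
37.15 [ 543.1 -352.2  153.5] [-0.3 -0.  -1.9] [ 0.11  0.56 -0.04] 19.222634168799935
    (array([-0.78,  0.33,  1.72,  0.53,  0.72,  0.55]), 'margin', np.float64(0.72))
dist 1.4809139846564041 deg 0.46797664769877206 min rows 0.06535986699703521
row [0.1, 0.022, -0.107, -0.003, 0.002, -0.008]
```

View pics/s29.png

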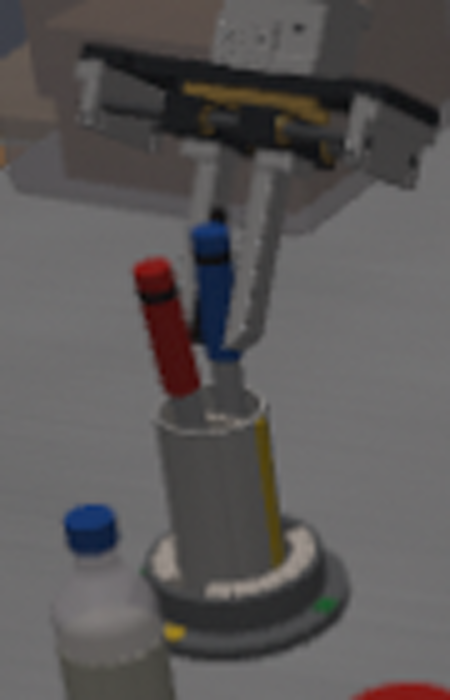

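Request:
servo_tool([
  [0,0,0,0,0,0],
  [0,0,0,0,0,0],
  [0,0,0,0,0,0],
  [0,0,0,0,0,0],
  [0,0,0,0,0,0],
  [0,0,0,0,0,0],
  [0,0,0,0,0,0],
  [0,0,0,0,0,0],
  [0,0,0,0,0,0],
  [0,0,0,0,0,0],
], gripper=4.0)

```text
clock: 38.03
eef_pos: [543.3, -352.4, 154.6]
eef_rot: [-3.135, -0.558, -0.108]
wrist_force: [-0.6, -0.3, 0.6]
finger_gap: 39.8
```

```bash
python3 - <<'E'
from way import *
c=camera('scene');save(c,'s30.png',(110,70,200,210),5)
print(s['wrist_force'],s['finger_gap'])
E
```

```text
[-0.63130043 -0.29923881  0.57030133] 39.794566933386044
```

View pics/s30.png

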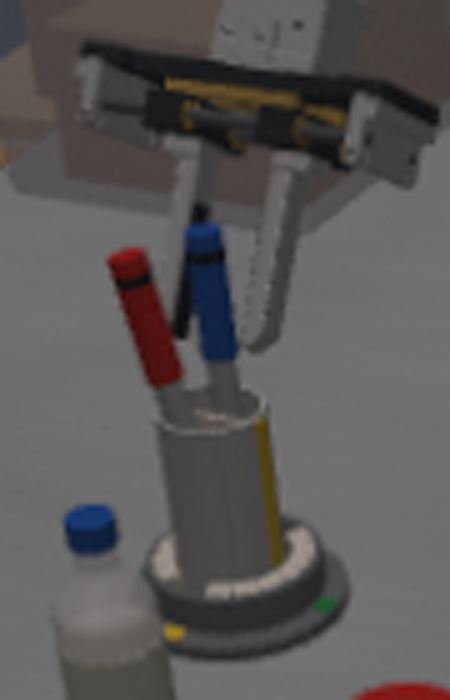

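Request:
servo_tool([
  [0,0,-0.5,0,0,0],
  [0,0,-1.5,0,0,0],
  [0,0,-3,0,0,0],
  [0,0,-4.5,0,0,0],
  [0,0,-6.5,0,0,0],
  [0,0,-9,0,0,0],
  [0,0,-12,0,0,0],
  [0,0,-14,0,0,0],
  [0,0,-14,0,0,0],
  [0,0,-14,0,0,0],
])

```text
clock: 38.92
eef_pos: [469.2, -345.6, 274.6]
eef_rot: [-3.137, -0.56, -0.108]
wrist_force: [0.1, 0.1, 0.3]
finger_gap: 39.9
```

Request:
servo_tool([
  [0,-4,0,0,0,0],
  [0,-8,0,0,0,0],
  [0,-12,0,0,0,0],
  [0,-16,0,0,0,0],
  [0,-20,0,0,0,0],
  [0,-20,0,0,0,0],
  [0,-20,0,0,0,0],
  [0,-20,0,0,0,0],
  [0,-20,0,0,0,0],
  [0,-20,0,0,0,0],
])

```text
clock: 39.75
eef_pos: [490.2, -147.6, 273.9]
eef_rot: [-3.135, -0.557, -0.11]
wrist_force: [-0.3, -0.3, -0.1]
finger_gap: 40.0
```

```bash
python3 - <<'E'
from way import *
c=camera('scene');save(c,'s31.png',(100,90,220,240),4)
c=camera('top');save(c,'t31.png',(390,170,490,270),6)
print(s['clock'],s['eef_pos'],s['wrist_force'],s['finger_gap'])
E
```

```text
39.75 [ 490.20807221 -147.6160778   273.88922369] [-0.34031157 -0.30002028 -0.12001515] 40.04333944379931
```

View pics/s31.png

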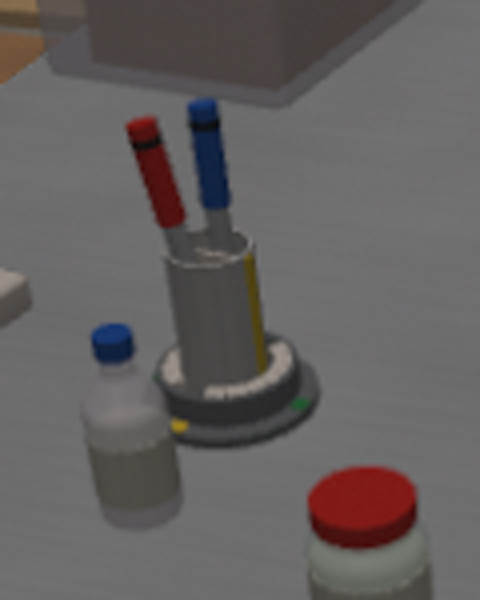

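View pics/t31.png

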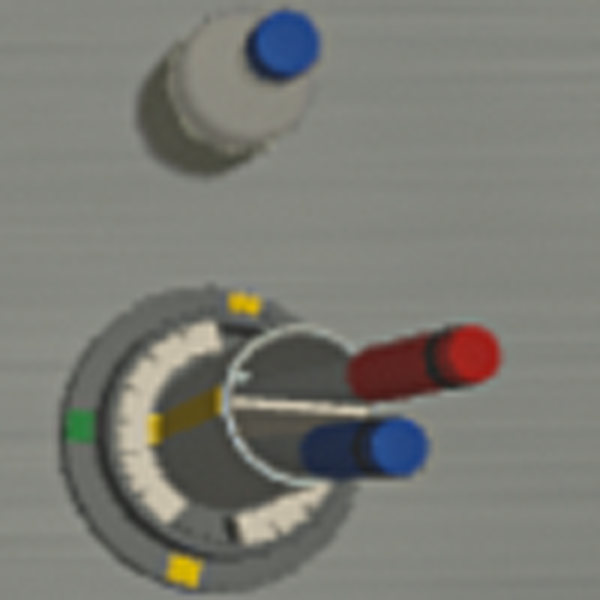

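```bash
python3 - <<'E'
from h import *
from scipy.optimize import least_squares
t=camera('top');s=camera('scene')
T=lambda x,y:np.array([390+(x+.5)/6-.5,170+(y+.5)/6-.5]);S=lambda x,y:np.array([100+(x+.5)/4-.5,90+(y+.5)/4-.5])
for n,o in {'red':[(T(470,353),S(143,124)),(T(362,376),S(171,225))],'blue':[(T(400,446),S(202,106)),(T(312,450),S(214,206))]}.items():
    P=[least_squares(lambda p:np.r_[proj(t,p)-a,proj(s,p)-b],[550,-355,150]).x for a,b in o]
    d=P[0]-P[1];u=d/np.linalg.norm(d);tip=P[0]-190*u
    print(n,P[0].round(1),P[1].round(1),np.linalg.norm(d).round(1),'lean',np.arccos(u[2]).round(3),'tip',tip.round(1))
f=lambda x,y,z:onz(t,*T(x,y),z).round(1)
print('rim',f(303,405,121))
E
```

```text
red [ 554.4 -386.5  204.5] [ 556.5 -373.9  135.5] 70.1 lean 0.183 tip [ 560.1 -352.3   17.7]
blue [ 523.8 -360.2  206.5] [ 530.6 -354.1  138.8] 68.4 lean 0.134 tip [ 542.6 -343.1   18.2]
rim [ 547.4 -354.5  121. ]
```

```bash
python3 -c "
from h import *
c=camera('top');save(c,'tf.png',k=1.4)
print(read_state()['clock']);print(sign_off())"
```

```text
40.0
the job is handed in; nothing more can be done
None
```

View pics/tf.png

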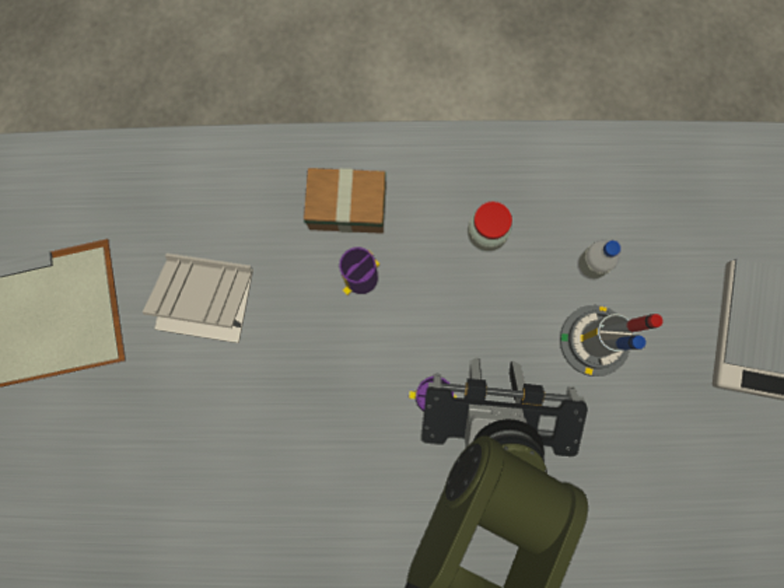

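The cup is locked in the bayonet base and both triers stand in it, one in each half. I handed the job in at 40.0 s of the 72 s allowed; the hand-in gives no verdict.

- **Cup:** I pressed it to about 12 mm above the bench and turned it clockwise until the stop, felt as a 1.2 N m moment. The arm had turned about 1.45 rad by then, and I released the cup at 15–16 mm. The last pictures put its axis within about 2 mm of the base axis. The divider was about 80° from the slots in my last measurement of it and looks unchanged since.
- **Triers:** Red stands in the far half and blue in the near half. They lean about 0.18 and 0.13 rad, against the 0.48 limit. The triangulated points come out at 18 mm above the bench where the cup floor should be at 21 mm. I read that as camera error, with both points on the floor.
- **Red nudged:** While letting go of blue, a finger pushed red about 20 mm sideways at the handle. It stayed in its own half.
- **Surroundings:** The jar, carton and bottle look unmoved in the final top view. The gripper was about 200 mm from the cup and touching nothing.
- **Disagreement:** The two cameras differed by 2–3 mm throughout, and by up to 7 mm on the first cup check. I went with the top camera and the arm's own readings.

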